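# Load a tenoned rail into the end-boring machine

### The job

Load the rail with the tenon into the boring machine: lift the latch bar, swing the gate wide open, lay the rail in the trough and slide it, square end first and flat against the fence, into the tunnel until it is fully home on the hidden depth stop. Feel for the stop: it is only clamped by friction and must not be pushed off its setting. Then shut the gate behind the rail with the latch dropped back in its keeper, and leave everything else on the bench where it is.

Things in the scene. Friction and masses are not known exactly. Their poses are not given: they have to be found in the camera images.
- machine: Fixed bench-top end-boring machine of grey-painted metal, about 290 x 620 mm, 250 mm high. Origin at table height under the fence face at the tunnel mouth; y is the feed direction (into the tunnel), x points across the trough and out through the fence, z up. Bed surface at z = 30 mm. The open-topped trough lies at y -160 to 0 mm, the tunnel from y = 0 on.
- trough (a point): Middle of the trough's floor, on the bed (machine x -52, y -80, z 30 mm). Machine frame: low steel fence on the +x side (face x = 0, 12 mm thick, 14 mm high above the bed); side rail on the -x side (inner face x = -105 mm, 30 mm high); gate across the outer end at y = -160 mm, its keeper post (124 mm high overall, lip 113 mm) at x -112 to -132 mm.
- mouth (a point): Mouth of the tunnel: on the bed, at machine x = -24, y = 0. The tunnel is 56 mm wide (x -56 to 0 mm) and 56 mm high above the bed; its roof's top is 97 mm above the table up to y = 80 mm, where the tall housing begins. The depth stop's face is 40 to 72 mm inside, out of sight, its setting not known: it must be felt.
- gate (a joint): Angle of the gate, rad: 0 shut (its inner limit), grows as it swings outward (away from the tunnel, counter-clockwise from above) to 1.75; light hinge friction (0.06 N m) keeps it where it is left. The leaf is a 5 mm steel panel, its free edge 130 mm from the hinge, 35 to 93 mm above the table; shut, it runs from the hinge towards machine -x.
- gate_hinge (a point): Point on the gate's vertical hinge axis, at bed height (machine x = 25, y = -160 mm). It does not move when the gate swings.
- latch (a joint): Angle of the 140 g steel gravity latch bar riding on top of the gate, rad: 0 down (level), grows as its free end is lifted, to 0.7. Its pivot is 35 mm from the gate hinge, 110 mm above the table. With the gate shut and the bar down, the keeper's lip holds its nose; over 0.2 rad it is clear. It falls when let go. The keeper has an outer ramp that lifts the nose when the gate is pushed shut.
- latch_tab (a point): Grip point of the latch bar's upright thumb tab: 26 mm long along the bar, 12 mm thick across the gate, 36 mm high. With the bar down the point is 138 mm above the table, the tab's top 154 mm and its foot 118 mm; it is 105 mm from the gate hinge, 70 mm from the latch pivot. Its x axis runs along the bar towards the hinge, y across the gate: pinch along y from above.
- work_pin (a joint): Small work-present pin in the middle of the depth stop's face, m: 0 standing 7 mm proud of the face, 0.007 pressed flush. Its spring is very light (0.3 N) and does not push the rail back.
- depth_stop (a joint): How far the depth stop has slipped inward from its setting, m: 0 as set. The clamp slips at about 40 N.
- rail: Loose light-wood rail, 260 g nominal (190 to 350): body 150 mm long, 48 x 48 mm in section, with a tenon (30 mm long, 16 mm wide, 32 mm high) on one end. Origin at the centre of the body's underside (without tenon); x runs along it, the square end at x = +75 mm, the tenon shoulder at -75 and the tenon's tip at -105 mm. Starts flat on the table.
- rail_end (a point): Centre of the rail's square end face (the end that goes in first), 24 mm above its underside.
- plain_rail: Bystander: a similar light-wood rail without a tenon, 180 x 48 x 48 mm; origin at the centre of its underside, x along it.
- offcut: Bystander: square offcut, 105 x 48 x 48 mm; origin at the centre of its underside.
- mallet: Bystander: turned wooden mallet standing on its head, 230 mm high, head 92 mm across; origin at the centre of its underside.
- plane: Bystander: steel bench plane, 240 x 62 mm, 107 mm high; origin at the centre of its sole, x along it.
- square: Bystander: try square lying flat, wooden stock 120 mm along x, blade 190 mm along y; 18 mm high; origin under the middle of the stock.
- glue: Bystander: white glue bottle, 60 mm across, 190 mm high; origin at the centre of its underside.
- chisel: Bystander: wood chisel lying flat, about 300 mm long along x; origin near its middle, on the table.
- sleeve: Bystander: brown sanding-drum sleeve standing on end, 124 mm across, 100 mm high; origin at the centre of its underside.

How it is judged:
On the way, in this order (a step that is already met when the one before it is completed fails the run):
1. the gate has been swung wide open (joint gate over 1.0 rad) (value of joint gate above 1 rad), for 0.2 s.
2. the rail is home: square end in the tunnel, stop pin pressed in by more than 4.5 of its 7 mm, rail along the fence and within 4.5 mm of it (value of joint work_pin above 0.0045 m and y of rail_end in the frame of machine above 0.03 m and x of rail in the frame of machine above -0.0285 m and angle between the x axis of rail and the y axis of machine, either way round below 0.06 rad), for 0.2 s.
At the end, for the whole second after the job is handed in: The rail lies still in the trough, square end first, within 4.5 mm of the fence and 0.06 rad of parallel to it, the stop pin pressed in by over 4.5 mm; the gate is shut (under 0.03 rad) and the latch down (under 0.05 rad) (all of step 2 and value of joint gate below 0.03 rad and value of joint latch below 0.05 rad and linear speed of rail below 0.01 m/s and angle between rail's own z axis and vertical below 0.05 rad); the robot touches nothing.
It fails at once if the depth stop is pushed more than 3 mm off its setting (value of joint depth_stop above 0.003 m).
It fails at once if something else on the bench is shifted by more than 30 mm (distance of any of plain_rail, offcut, mallet, plane, square, glue, chisel, sleeve from where it was at the start of the episode above 0.03 m).
It fails at once if the mallet or the glue bottle is tipped (angle between any of mallet, glue's own z axis and vertical above 0.35 rad).
It also fails if it takes over 72 s, if anything falls off the work surface, if the arm or the gripper's body presses on something with over 40 N, if the wrist force passes 120 N, or if a joint passes its speed limit or range.

### The arm

A 6-joint arm with a two-finger parallel gripper is mounted at the origin on the work surface. World frame = base frame: x ahead of the robot, y to its left, z up, the work surface at z = 0. Lengths are in m, angles in rad, forces in N, time in s.
With the tool pointing down it reaches from about 0.25 to 0.8 m from the base axis. Payload 8.5 kg.
Tool frame: the origin (TCP) lies at the very end of the fingers, on their centre line; the grasp point (between the pads) lies 19 mm behind it (robot.grasp_offset is the distance from the TCP to the grasp point, in m); y points along the fingers, x is the direction in which the jaws open and shut, and the axes are right-handed (so a half turn about y gives the same grasp; the last joint's range is limited). The gripper opens to 85 mm and grips with 20 to 120 N. Pads are 22 mm wide; open, the fingers measure 114 mm over their backs; the gripper's body (76 mm by 85 mm) begins 54 mm behind the grasp point. The pads swing forward as they close: fully open they stand 13 mm farther back than shut.
Start: joints at [-1.205, 0.238, -0.013, 1.319, 0, 1.571], TCP at [0.188, -0.49, 0.231] pointing down, gripper open.
Joint ranges: [-2.66, 2.66], [-1.03, 1.9], [-1.14, 1.46], [-1.82, 2.27], [-1.45, 1.34], [-3.14, 3.14]. Speed limits (rad/s): [2.22, 2.22, 2.79, 3.14, 3.14, 3.14].

### API

Orientations are given as a unit quaternion [x, y, z, w].
In Python, from bench import robot, camera, calibration gives the robot as it stands.
- The arm moves only by the tool carry_out, never from a script. Its argument "plan" is a list that holds one entry, the list of rows, each a list of 6 numbers: the shift along the tool's x, y, z in cm, then the turn, a rotation vector about the tool's x, y, z in rad. A call has 1 to 10 rows; each row shifts and turns the pose as measured when the row begins, along the tool's axes as they then stand; what a row does not reach is not made up. A row lasts 1/10 s, in which the tool goes at most 50 mm and 8.59 degrees, less where a joint would pass 70% of its speed; a pose out of reach is approached as far as the arm can. A call is refused whole if a number of a shift passes 5 or a number of a turn 0.15, either way. A call with a gripper value outside its range is refused whole. "grip" is the gripper command: -1 is shut, 1 is fully open, values between are in proportion, set as the call begins (left out, the last holds). The fingers move at their own pace and stop on an object; the grip force is fixed at half the most. Time passes only in rows, so rows that do not move let the fingers close. It gives the time, the measured TCP pose, the force and the opening at its end, in the units of the state.
- robot.state(): the state, without advancing time (a new reading comes with each control period).
- camera(name): name is "scene" or "side" or "wrist"; returns the picture (480x640x3 uint8, red, green, blue); there is no depth.
- calibration(name): a dict with "intrinsics" (3x3 intrinsics, pixels), "dist" ([k1, k2, p1, p2, k3] as OpenCV has them; the pictures are not rectified), "pose" (4x4, takes a point from camera to world coordinates); the wrist camera has in their place "T_tool_cam" (4x4, takes a point from camera to tool coordinates, whose origin is the TCP and whose axes are the tool frame's). Camera axes: x right, y down, z forward; pixel columns grow to the right and rows downward; lengths in m; the calibration is good to about 2 mm. A picture is of the moment at which its call begins: read the wrist's pose just before it. calibration takes no time and is no camera call.
- robot.hand_in(): hands the job in, once; it reports no verdict.
The state is a dict: "t": time; "joint_positions": joint angles; "joint_vel": joint speeds; "joint_efforts": joint torques, N m; "tcp_pos": TCP position; "tool_rot": TCP orientation; "ft_force": force on the tool from outside, world axes, zero at the start; "torque": the same for the moment, N m; "grip_width": finger opening in m.
Only numpy, scipy, OpenCV 4.12 (cv2) and the standard library are available. Lean on these libraries where they do the work, as an engineer would, in place of code of your own. Each camera call takes 0.05 s, during which the arm holds its last target.

## Working session

There is one attempt and no reset: what is moved stays moved. The work goes in short steps, Python scripts to look and compute and a tool call to move; the robot and the scene stay as the last step left them, time stands still between calls to the robot, and variables do not carry over. Pictures are saved under pics/ and viewed, and the job is handed in when it is done.

Besides the shell and the picture viewer there is one more tool, called after "Emit:" by a JSON object that holds its "fn" and its "kwargs". carry_out: Moves the arm, as the interface text tells. Its arguments: {"type":"object","properties":{"plan":{"type":"array","items":{"type":"array","items":{"type":"array","items":{"type":"number"}}}},"grip":{"type":"number"}},"required":["plan"]}

```bash
ls; mkdir -p pics
python3 - <<'E'
from bench import robot,camera,calibration
import cv2,numpy as np
np.set_printoptions(precision=4,suppress=True)
s=robot.state()
print(s)
for n in ["scene","side","wrist"]:
    cv2.imwrite(f"pics/{n}0.png",camera(n)[:,:,::-1]); c=calibration(n)
    for k in c: print(n,k,np.array(c[k]))
E
```

```text
pics
{'t': 0.0, 'joint_positions': array([-1.205 ,  0.2387, -0.0142,  1.3192,  0.    ,  1.5708]), 'joint_vel': array([-0.0001, -0.0011,  0.0008,  0.0007, -0.0015,  0.0004]), 'joint_efforts': array([  0.0035, -53.8778,  34.6439,   0.0185,  -0.0001,  -0.    ]), 'tcp_pos': array([ 0.1876, -0.4899,  0.2307]), 'tool_rot': array([-0.5823,  0.4011, -0.4003,  0.5829]), 'ft_force': array([ 0.2385,  0.8067, -0.2911]), 'torque': array([ 0.0186, -0.0362,  0.0409]), 'grip_width': 0.08526052849290788}
scene intrinsics [[485.4923   0.     326.8257]
 [  0.     485.4923 243.1838]
 [  0.       0.       1.    ]]
scene dist [-0.1115  0.      0.      0.      0.    ]
scene pose [[ 0.3694  0.7153 -0.5933  1.1668]
 [ 0.9292 -0.2756  0.2463 -0.2932]
 [ 0.0127 -0.6422 -0.7664  0.931 ]
 [ 0.      0.      0.      1.    ]]
side intrinsics [[543.7439   0.     319.4736]
 [  0.     543.7439 234.4615]
 [  0.       0.       1.    ]]
side dist [-0.0424  0.      0.      0.      0.    ]
side pose [[ 0.9693 -0.1326  0.2072  0.2804]
 [-0.246  -0.5136  0.822  -1.1443]
 [-0.0026 -0.8477 -0.5304  0.8063]
 [ 0.      0.      0.      1.    ]]
wrist intrinsics [[418.758    0.     318.6708]
 [  0.     418.758  240.3135]
 [  0.       0.       1.    ]]
wrist dist [-0.045  0.     0.     0.     0.   ]
wrist T_tool_cam [[ 1.      0.0002 -0.0009  0.0003]
 [ 0.0009 -0.2955  0.9554 -0.1429]
 [-0.0001 -0.9554 -0.2955  0.0743]
 [ 0.      0.      0.      1.    ]]
```

View pics/scene0.png

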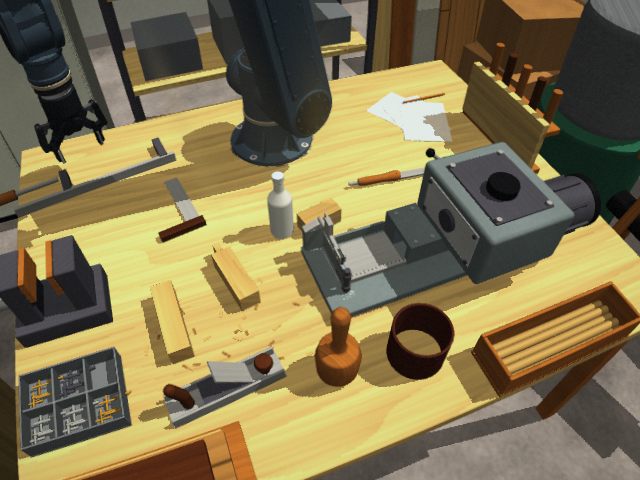

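View pics/side0.png

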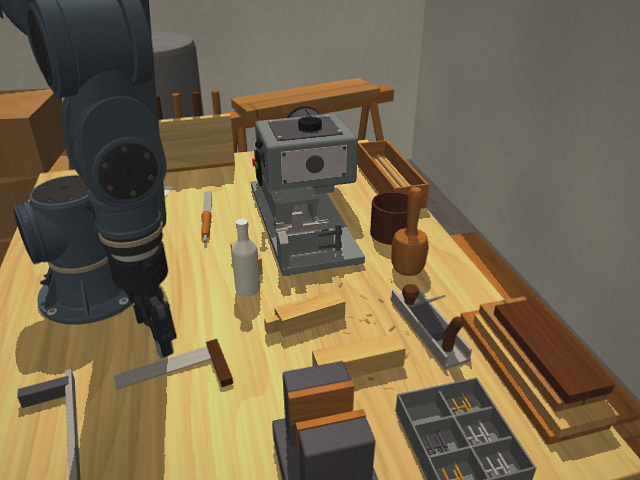

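View pics/wrist0.png

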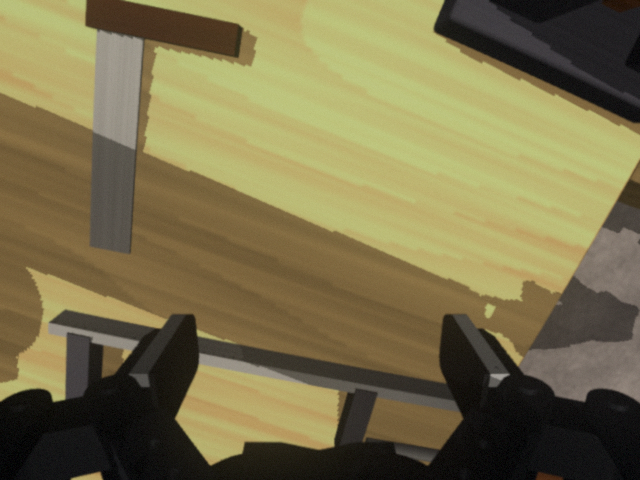

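Run:
```python
import cv2
a=cv2.imread("pics/scene0.png");b=cv2.imread("pics/side0.png")
cv2.imwrite("pics/s1.png",cv2.resize(a[190:390,140:400],None,fx=3,fy=3,interpolation=2)[:600,:780])
cv2.imwrite("pics/s2.png",cv2.resize(a[130:320,290:550],None,fx=3,fy=3,interpolation=2))
cv2.imwrite("pics/s3.png",cv2.resize(b[180:380,220:480],None,fx=3,fy=3,interpolation=2))
```

```text
(no output)
```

View pics/s1.png

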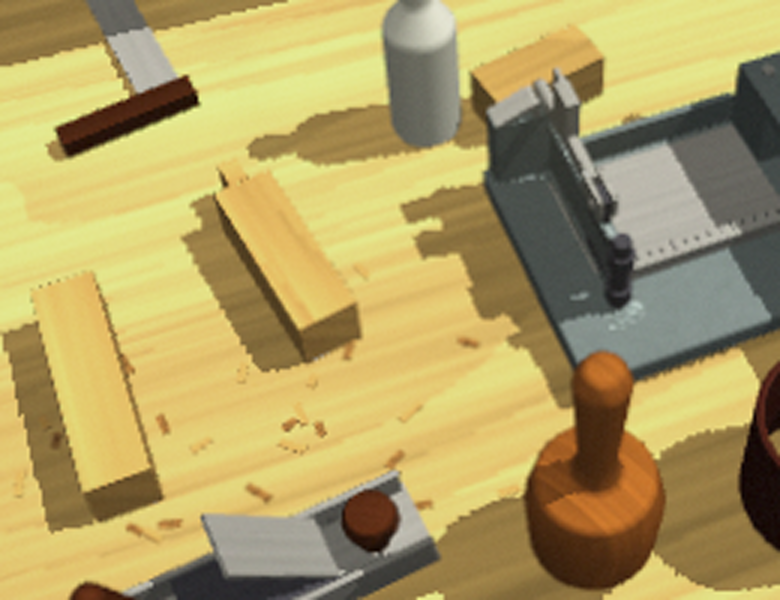

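View pics/s2.png

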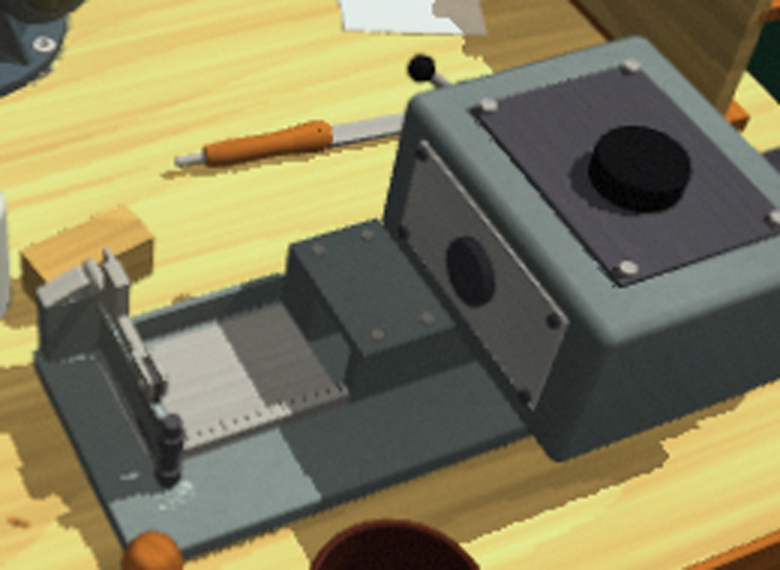

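View pics/s3.png

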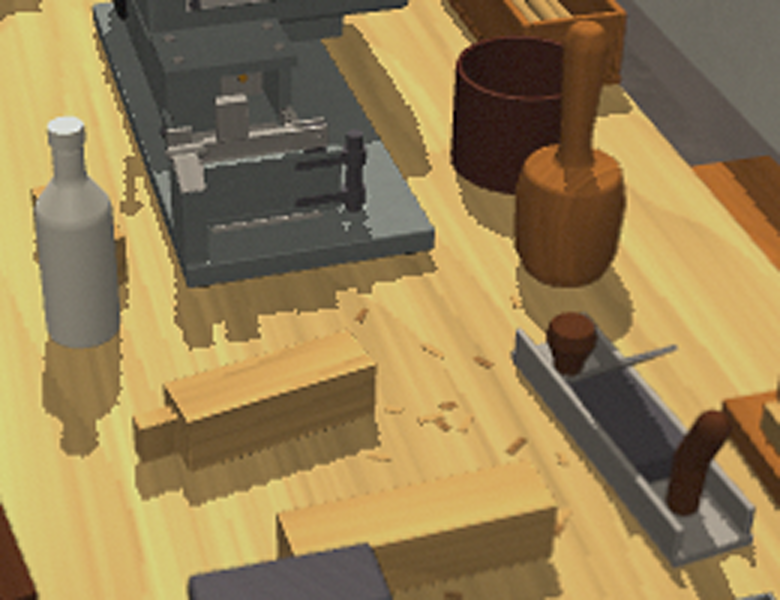

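```bash
cat > h.py <<'E'
import numpy as np,cv2
from bench import robot,camera,calibration
from scipy.spatial.transform import Rotation as R
np.set_printoptions(precision=4,suppress=True)
def Rt(s=None):
    s=s or robot.state(); return R.from_quat(s['tool_rot']).as_matrix(),np.array(s['tcp_pos'])
def campose(n,s=None):
    c=calibration(n)
    if n!='wrist': return np.array(c['pose'])
    r,p=Rt(s); T=np.eye(4);T[:3,:3]=r;T[:3,3]=p
    return T@np.array(c['T_tool_cam'])
def ray(n,uv,P=None):
    c=calibration(n);P=campose(n) if P is None else P
    q=cv2.undistortPoints(np.array([[uv]],float),np.array(c['intrinsics']),np.array(c['dist']))[0,0]
    return P[:3,3],P[:3,:3]@np.array([q[0],q[1],1])
def onz(n,uv,z,P=None):
    o,d=ray(n,uv,P); return o+d*(z-o[2])/d[2]
def tri(a,b):
    A=np.zeros((3,3));y=np.zeros(3)
    for o,d in (a,b):
        d=d/np.linalg.norm(d);M=np.eye(3)-np.outer(d,d);A+=M;y+=M@o
    return np.linalg.solve(A,y)
def proj(n,X,P=None):
    c=calibration(n);P=campose(n) if P is None else P
    X=(np.atleast_2d(X)-P[:3,3])@P[:3,:3]
    return cv2.projectPoints(X,np.zeros(3),np.zeros(3),np.array(c['intrinsics']),np.array(c['dist']))[0][:,0]
E
python3 - <<'E'
from h import *
f=lambda o,u,v:(o[0]+u/3,o[1]+v/3)
S=(290,130);D=(220,180);Q=(140,190)
print('tab top scene',onz('scene',f(S,110,252),.154),'side',onz('side',f(D,232,97),.154))
print('hinge top scene',onz('scene',f(S,172,418),.11),'side',onz('side',f(D,354,135),.11))
for a in [(290,243),(375,220),(365,355),(455,325)]: print('roof',onz('scene',f(S,*a),.097))
for a in [(390,318),(425,298)]: print('roofscrew',onz('scene',f(S,*a),.097))
for a in [(185,437),(345,385)]: print('fence',onz('scene',f(S,*a),.044))
for a in [(218,195),(268,170),(358,303),(303,332)]: print('rail',onz('scene',f(Q,*a),.048))
for a in [(167,387),(348,334),(375,368),(188,418)]: print('rail side',onz('side',f(D,*a),.048))
print('glue',onz('scene',f(Q,425,130),.0),onz('side',f(D,85,335),.0))
print('mallet', onz('side',f(D,565,270),.0),'malt top',onz('side',f(D,585,35),.22))
print('keeper top',onz('scene',f(S,60,275),.124),onz('side',f(D,180,135),.124))
E
```

```text
tab top scene [ 0.4873 -0.0129  0.154 ] side [ 0.5082 -0.0221  0.154 ]
hinge top scene [ 0.6139 -0.0156  0.11  ] side [ 0.6079 -0.0337  0.11  ]
roof [0.4795 0.1449 0.097 ]
roof [0.4809 0.221  0.097 ]
roof [0.6033 0.1462 0.097 ]
roof [0.6021 0.2249 0.097 ]
roofscrew [0.5779 0.1815 0.097 ]
roofscrew [0.5696 0.217  0.097 ]
fence [0.5894 0.0088 0.044 ]
fence [0.5887 0.1452 0.044 ]
rail [ 0.421  -0.2712  0.048 ]
rail [ 0.4104 -0.2284  0.048 ]
rail [ 0.5572 -0.1983  0.048 ]
rail [ 0.5673 -0.2427  0.048 ]
rail side [ 0.4104 -0.2395  0.048 ]
rail side [ 0.5533 -0.2126  0.048 ]
rail side [ 0.5615 -0.2562  0.048 ]
rail side [ 0.4186 -0.2765  0.048 ]
glue [ 0.3744 -0.0892  0.    ] [ 0.3667 -0.1026  0.    ]
mallet [ 0.7715 -0.1154  0.    ] malt top [ 0.7709 -0.1092  0.22  ]
keeper top [ 0.4697 -0.0459  0.124 ] [ 0.4646 -0.0207  0.124 ]
```

Run:
```python
from h import *
r,p=Rt();print(r,p)
# yaw needed for jaws along world y
```

```text
[[ 0.3577 -0.0004  0.9338]
 [-0.9338  0.0011  0.3577]
 [-0.0012 -1.      0.    ]] [ 0.1877 -0.49    0.2308]
```

Emit:
{"fn": "carry_out", "kwargs": {"plan": [[[0, -4, 0, 0, 0.122, 0], [0, -4, 0, 0, 0.122, 0], [0, -3, 0, 0, 0.122, 0], [-4, 0, 2.5, 0, 0, 0], [-4, 0, 2.5, 0, 0, 0], [-4, 0, 2.5, 0, 0, 0], [-4, 0, 2.5, 0, 0, 0], [-4, 0, 2.5, 0, 0, 0], [-4, 0, 2.5, 0, 0, 0], [-4, 0, 2.5, 0, 0, 0]]]}}

```text
t: 1.15
tcp_pos: [0.37, -0.2074, 0.3428]
tool_rot: [-0.492, 0.509, -0.505, 0.494]
ft_force: [0.2, -0.5, -0.6]
grip_width: 0.0851
```

Emit:
{"fn": "carry_out", "kwargs": {"plan": [[[-4, 0, 3, 0, 0, 0], [-4, 0, 3, 0, 0, 0], [-3, 0, 2, 0, 0, 0], [0, 0, 0, 0, 0, 0]]]}}

```text
t: 1.55
tcp_pos: [0.4549, -0.0929, 0.3427]
tool_rot: [-0.493, 0.507, -0.503, 0.496]
ft_force: [-0.0, -0.4, -0.1]
grip_width: 0.0855
```

```bash
cat > snap.py <<'E'
import sys
from h import *
n=sys.argv[1]
s=robot.state();np.savez(f"pics/{n}.npz",P=campose('wrist',s));print(s['tcp_pos'],s['t']);print(R.from_quat(s['tool_rot']).as_matrix())
cv2.imwrite(f"pics/{n}.png",camera("wrist")[:,:,::-1])
E
python3 snap.py w1
```

```text
[ 0.4549 -0.0929  0.3427] 1.55
[[-0.0217 -0.0014  0.9998]
 [-0.9997  0.0066 -0.0217]
 [-0.0065 -1.     -0.0015]]
```

View pics/w1.png

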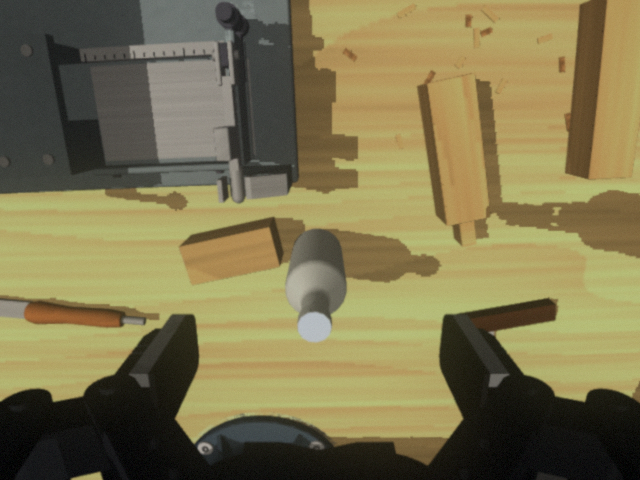

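Run:
```python
import cv2
a=cv2.imread("pics/w1.png")
cv2.imwrite("pics/w1a.png",cv2.resize(a[0:210,30:310],None,fx=2.8,fy=2.8,interpolation=2))
cv2.imwrite("pics/w1b.png",cv2.resize(a[60:260,400:520],None,fx=3,fy=3,interpolation=2))
```

```text
(no output)
```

View pics/w1a.png

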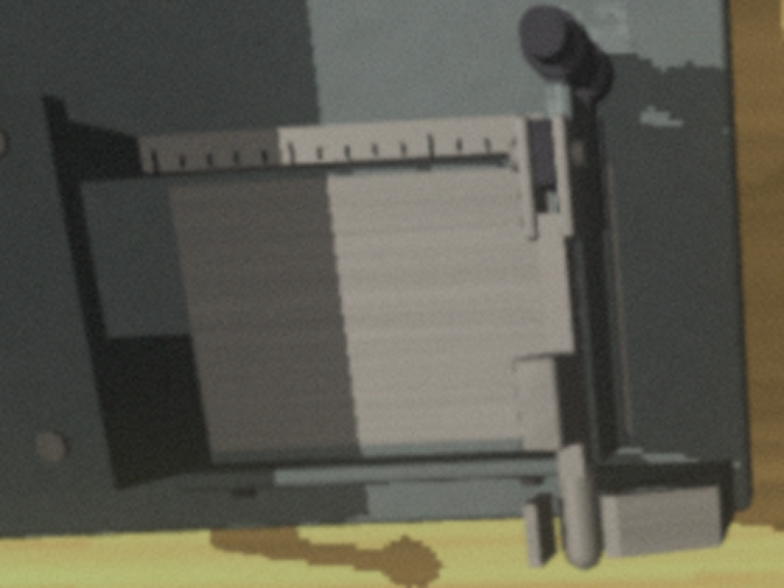

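View pics/w1b.png

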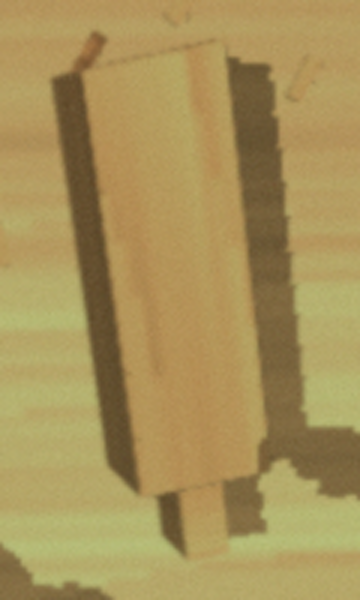

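Run:
```python
from h import *
P=np.load('pics/w1.npz')['P'];print(P[:3,3])
A=lambda u,v:(30+u/2.8,v/2.8)
B=lambda u,v:(400+u/3,60+v/3)
for n,(u,v),z in [('fence foot L',(150,173),.03),('fence foot R',(500,162),.03),('fence outer top L',(150,135),.044),('fence outer top R',(515,118),.044),
 ('bed lower L',(212,463),.03),('bed lower R',(520,450),.03),
 ('roof near top corner',(45,98),.097),('roof far',(117,487),.097),('roof lower at bed? ',(190,335),.03),
 ('hinge top',(547,33),.124),('tab',(537,357),.154),('tab',(537,405),.154),('tab c2',(558,357),.154),('tab c3',(557,450),.154),('tab c4',(520,452),.154),('tab',(515,360),.154),
 ('gate leaf top hinge',(590,150),.093),('gate low',(600,440),.093),('keeper',(655,520),.124),('nose',(580,560),.115)]:
    print(n,onz('wrist',A(u,v),z,P))
rp=[onz('wrist',B(*q),.048,P) for q in [(83,72),(222,40),(267,472),(142,494)]]
print(np.array(rp)); 
tn=[onz('wrist',B(*q),.040,P) for q in [(180,490),(224,484),(228,553),(187,557)]];print(np.array(tn))
```

```text
[ 0.5296 -0.0962  0.4855]
fence foot L [0.5854 0.1485 0.03  ]
fence foot R [0.5841 0.0179 0.03  ]
fence outer top L [0.5962 0.1389 0.044 ]
fence outer top R [0.5966 0.0079 0.044 ]
bed lower L [0.4785 0.1421 0.03  ]
bed lower R [0.4802 0.0197 0.03  ]
roof near top corner [0.6006 0.1427 0.097 ]
roof far [0.479  0.1414 0.097 ]
roof lower at bed?  [0.5272 0.1427 0.03  ]
hinge top [ 0.6064 -0.0219  0.124 ]
tab [ 0.5189 -0.0188  0.154 ]
tab [ 0.506  -0.0177  0.154 ]
tab c2 [ 0.5188 -0.0246  0.154 ]
tab c3 [ 0.4934 -0.0223  0.154 ]
tab c4 [ 0.4931 -0.0118  0.154 ]
tab [ 0.5183 -0.0127  0.154 ]
gate leaf top hinge [ 0.5792 -0.0264  0.093 ]
gate low [ 0.4897 -0.0233  0.093 ]
keeper [ 0.4679 -0.0444  0.124 ]
nose [ 0.4539 -0.0181  0.115 ]
[[ 0.5529 -0.201   0.048 ]
 [ 0.5624 -0.2463  0.048 ]
 [ 0.4159 -0.2745  0.048 ]
 [ 0.4085 -0.2297  0.048 ]]
[[ 0.4076 -0.2461  0.04  ]
 [ 0.4096 -0.2623  0.04  ]
 [ 0.3829 -0.2661  0.04  ]
 [ 0.3816 -0.2508  0.04  ]]
```

Emit:
{"fn": "carry_out", "kwargs": {"plan": [[[-3, 0, 2, 0.003, -0.0217, 0.0065], [-3, 0, 2, 0, 0, 0], [-1.5, 2, 1, 0, 0, 0], [0, 4, 0, 0, 0, 0], [0, 4, 0, 0, 0, 0], [0, 4, 0, 0, 0, 0], [0, 0, 0, 0, 0, 0]]], "grip": 0.1}}

```text
t: 2.3
tcp_pos: [0.5041, -0.0214, 0.1998]
tool_rot: [-0.496, 0.503, -0.499, 0.502]
ft_force: [-0.3, -0.8, -0.5]
grip_width: 0.0471
```

```bash
python3 snap.py w2
```

```text
[ 0.5041 -0.0214  0.1998] 2.3
[[-0.0052  0.0021  1.    ]
 [-0.9999  0.0103 -0.0052]
 [-0.0103 -0.9999  0.0021]]
```

View pics/w2.png

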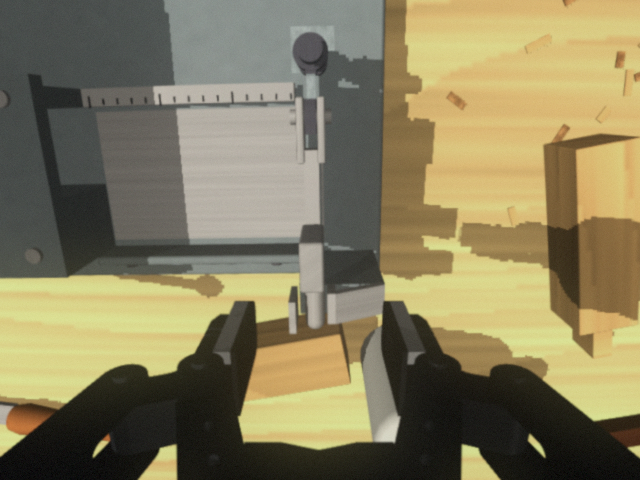

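Run:
```python
from h import *
P=np.load('pics/w2.npz')['P']
for q in [(300,226),(323,226)]: print(onz('wrist',q,.154,P))
for q in [(301,290),(323,292)]: print(onz('wrist',q,.154,P),onz('wrist',q,.118,P))
print(proj('wrist',[[.4915,-.018,.154],[.5175,-.018,.154],[.5045,-.018,.154]],P))
for q in [(105,247),(300,243)]: print(onz('wrist',q,.03,P))
for q in [(100,110),(296,100),(90,107)]: print('fence foot',onz('wrist',q,.03,P))
for q in [(295,83),(60,90)]: print('fence outer',onz('wrist',q,.044,P))
```

```text
[ 0.5273 -0.0129  0.154 ]
[ 0.5273 -0.0236  0.154 ]
[ 0.4948 -0.0128  0.154 ] [ 0.4789 -0.0106  0.118 ]
[ 0.4937 -0.0236  0.154 ] [ 0.4776 -0.0235  0.118 ]
[[311.7112 296.1548]
 [311.148  245.9041]
 [311.4339 271.5188]]
[0.4769 0.151  0.03  ]
[ 0.48   -0.0053  0.03  ]
fence foot [0.5818 0.1389 0.03  ]
fence foot [ 0.5868 -0.0044  0.03  ]
fence foot [0.5841 0.1461 0.03  ]
fence outer [ 0.5974 -0.0048  0.044 ]
fence outer [0.5956 0.1583 0.044 ]
```

Emit:
{"fn": "carry_out", "kwargs": {"plan": [[[-0.3, 4, 0, 0, 0, 0], [0, 3.5, 0, 0, 0, 0], [0, 0, 0, 0, 0, 0]]]}}

```text
t: 2.65
tcp_pos: [0.5107, -0.0203, 0.134]
tool_rot: [-0.491, 0.5, -0.504, 0.504]
ft_force: [-0.2, 1.1, -0.0]
grip_width: 0.047
```

Emit:
{"fn": "carry_out", "kwargs": {"plan": [[[0, 0, 0, 0, 0, 0], [0, 0, 0, 0, 0, 0], [0, 0, 0, 0, 0, 0], [0, 0, 0, 0, 0, 0], [0, 0, 0, 0, 0, 0]]], "grip": -1}}

```text
t: 3.15
tcp_pos: [0.5147, -0.0174, 0.1425]
tool_rot: [-0.488, 0.5, -0.503, 0.509]
ft_force: [3.6, 3.2, -10.8]
grip_width: 0.0098
```

```bash
python3 snap.py w3
python3 - <<'E'
from h import *
s=robot.state();print(s)
cv2.imwrite("pics/sc3.png",cv2.resize(camera("scene")[100:300,250:510,::-1],None,fx=3,fy=3))
E
```

```text
[ 0.5147 -0.0174  0.1425] 3.15
[[-0.0052  0.025   0.9997]
 [-0.9998  0.0177 -0.0057]
 [-0.0178 -0.9995  0.0249]]
{'t': 3.2, 'joint_positions': array([-0.045 ,  0.2499, -0.2327,  1.0638,  0.0187,  3.1024]), 'joint_vel': array([-0.0041,  0.0019, -0.0082, -0.0053, -0.0025,  0.0023]), 'joint_efforts': array([ -2.0462, -57.1523,  34.7857,  -0.0315,  -0.7656,   0.2539]), 'tcp_pos': array([ 0.5147, -0.0174,  0.1426]), 'tool_rot': array([-0.4878,  0.4995, -0.5032,  0.5092]), 'ft_force': array([ 1.413 ,  3.232 , -9.2236]), 'torque': array([0.6018, 0.0305, 0.3332]), 'grip_width': 0.010423745812026515}
```

View pics/w3.png

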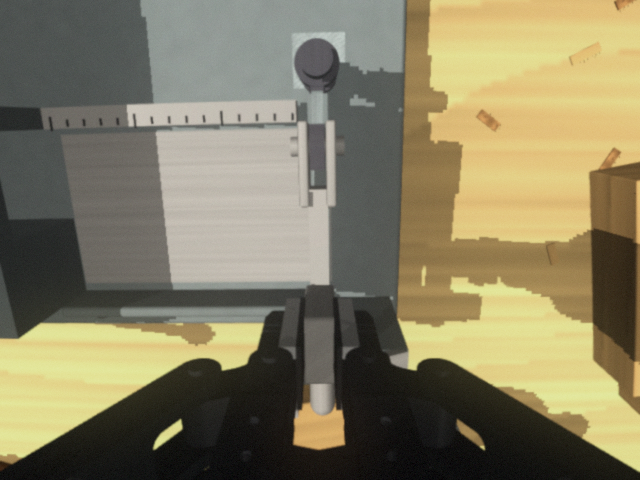

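View pics/sc3.png

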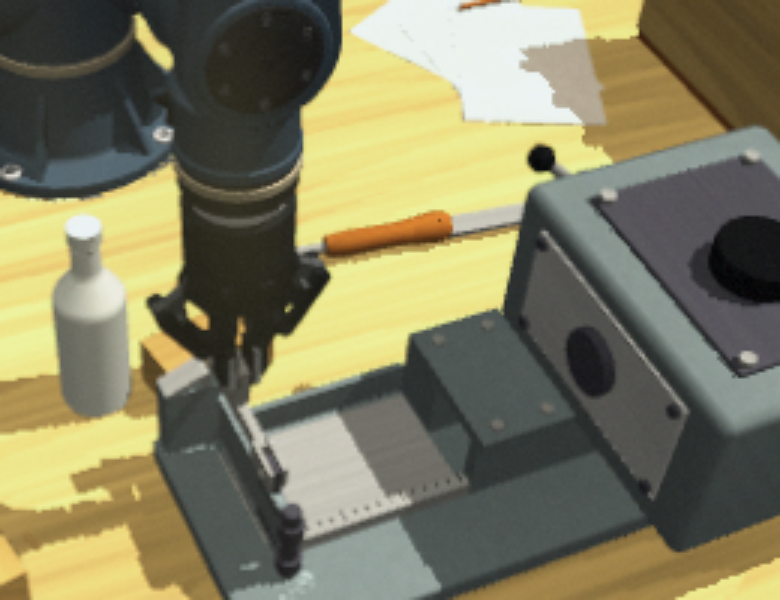

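Run:
```python
from h import *
P=np.load('pics/w3.npz')['P'];print(P[:3,3])
for z in (.154,.16,.165,.17,.18):
    print(z,[onz('wrist',q,z,P)[:2] for q in [(306,287),(333,287),(306,382),(333,382)]])
a=cv2.imread('pics/w3.png')
cv2.imwrite('pics/w3a.png',cv2.resize(a[100:420,220:440],None,fx=2.5,fy=1.85,interpolation=2))
```

```text
[ 0.5856 -0.0211  0.2872]
0.154 [array([ 0.5314, -0.014 ]), array([ 0.5314, -0.0232]), array([ 0.4938, -0.0134]), array([ 0.4938, -0.0234])]
0.16 [array([ 0.5338, -0.0143]), array([ 0.5338, -0.0231]), array([ 0.4979, -0.0138]), array([ 0.498 , -0.0233])]
0.165 [array([ 0.5358, -0.0146]), array([ 0.5359, -0.023 ]), array([ 0.5013, -0.0141]), array([ 0.5014, -0.0232])]
0.17 [array([ 0.5379, -0.0148]), array([ 0.5379, -0.0229]), array([ 0.5048, -0.0144]), array([ 0.5049, -0.0231])]
0.18 [array([ 0.5419, -0.0154]), array([ 0.542 , -0.0228]), array([ 0.5117, -0.0149]), array([ 0.5117, -0.0229])]
```

View pics/w3a.png

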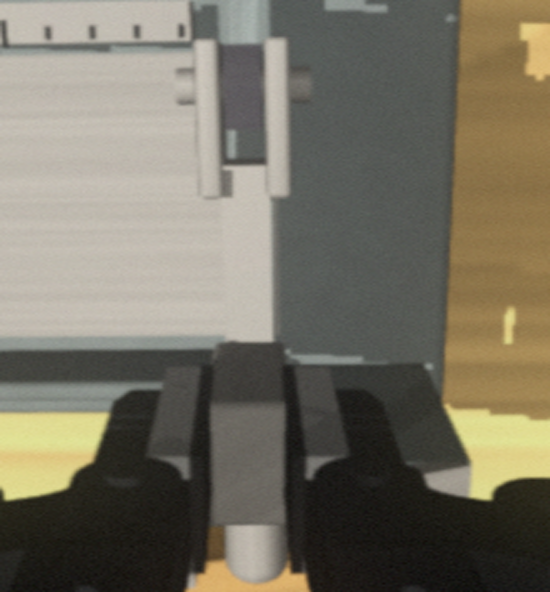

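Emit:
{"fn": "carry_out", "kwargs": {"plan": [[[0, 0, 0, 0, 0, 0], [0, 0, 0, 0, 0, 0], [0, 0, 0, 0, 0, 0]]], "grip": 0.1}}

```text
t: 3.55
tcp_pos: [0.5161, -0.0186, 0.1452]
tool_rot: [-0.487, 0.498, -0.505, 0.509]
ft_force: [-0.2, -0.5, -1.2]
grip_width: 0.0472
```

Emit:
{"fn": "carry_out", "kwargs": {"plan": [[[0, 0, -1, 0.025, 0, 0.014], [0, 0, 0, 0, 0, 0]]]}}

```text
t: 3.75
tcp_pos: [0.5067, -0.019, 0.1459]
tool_rot: [-0.476, 0.495, -0.509, 0.519]
ft_force: [-1.0, -0.4, -0.1]
grip_width: 0.0472
```

```bash
python3 snap.py w4
```

```text
[ 0.5067 -0.019   0.1459] 3.75
[[-0.0071  0.057   0.9984]
 [-0.9995  0.029  -0.0088]
 [-0.0294 -0.998   0.0567]]
```

Emit:
{"fn": "carry_out", "kwargs": {"plan": [[[-0.1, 1, -0.2, -0.057, 0, -0.029], [0, 1.2, 0, 0, 0, 0]]]}}

```text
t: 4.0
tcp_pos: [0.5087, -0.0184, 0.126]
tool_rot: [0.497, -0.501, 0.504, -0.498]
ft_force: [0.4, -0.2, 0.3]
grip_width: 0.047
```

```bash
python3 snap.py w5
```

```text
[ 0.5087 -0.0184  0.126 ] 4.0
[[-0.009   0.0043  1.    ]
 [-1.     -0.0018 -0.009 ]
 [ 0.0018 -1.      0.0043]]
```

Emit:
{"fn": "carry_out", "kwargs": {"plan": [[[0, 0.1, -0.4, 0, 0, 0], [0, 0, 0, 0, 0, 0]]], "grip": -1}}

```text
t: 4.25
tcp_pos: [0.5026, -0.0183, 0.1217]
tool_rot: [0.497, -0.502, 0.503, -0.498]
ft_force: [-0.9, 0.3, 0.8]
grip_width: 0.0185
```

Emit:
{"fn": "carry_out", "kwargs": {"plan": [[[0, 0, 0, 0, 0, 0], [0, 0, 0, 0, 0, 0]]]}}

```text
t: 4.45
tcp_pos: [0.5028, -0.0175, 0.1221]
tool_rot: [0.497, -0.502, 0.502, -0.5]
ft_force: [2.2, 4.3, -4.8]
grip_width: 0.0111
```

Emit:
{"fn": "carry_out", "kwargs": {"plan": [[[0, -0.62, 0.1, -0.0875, 0, 0], [0, -0.62, 0.1, -0.0875, 0, 0], [0, -0.62, 0.1, -0.0875, 0, 0], [0, -0.62, 0.1, -0.0875, 0, 0]]]}}

```text
t: 4.85
tcp_pos: [0.5114, -0.0171, 0.147]
tool_rot: [-0.577, 0.581, -0.406, 0.406]
ft_force: [3.1, 3.0, -9.3]
grip_width: 0.0112
```

```bash
python3 snap.py w6
```

```text
[ 0.5114 -0.0171  0.147 ] 4.85
[[-0.0057 -0.3407  0.9401]
 [-1.      0.0049 -0.0043]
 [-0.0031 -0.9402 -0.3407]]
```

View pics/w6.png

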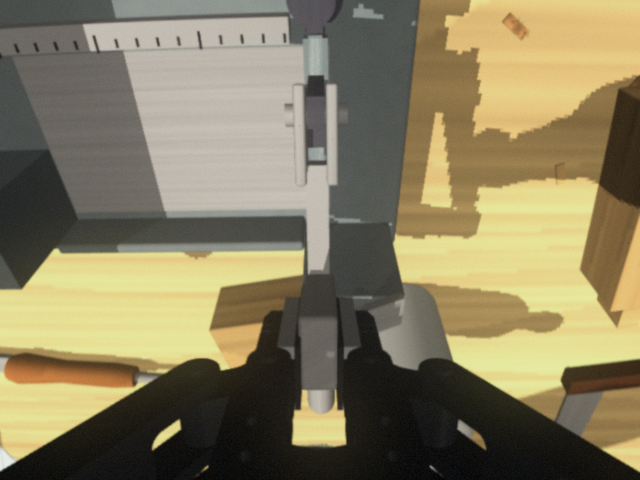

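Emit:
{"fn": "carry_out", "kwargs": {"plan": [[[1.15, 0, 0, 0, -0.11, -0.041], [1.15, 0, 0, 0, -0.11, -0.041], [1.15, 0, 0, 0, -0.11, -0.041], [1.15, 0, 0, 0, -0.11, -0.041]]]}}

```text
t: 5.3
tcp_pos: [0.5224, -0.0625, 0.1465]
tool_rot: [0.7, -0.427, 0.296, -0.49]
ft_force: [4.6, 2.3, -6.2]
grip_width: 0.0109
```

```bash
cat > arc.py <<'E'
from h import *
s=robot.state();r,p=Rt(s);H=np.array([.6095,-.018])
d=p[:2]-H;print(p,'rad',np.hypot(*d),'gate by pos',np.arctan2(-d[1],-d[0]),'yaw by z-axis',np.arctan2(r[1,2],r[0,2]),'tilt',np.arcsin(-r[2,2]),'roll',r[2,0],s['ft_force'],s['joint_positions'])
E
python3 arc.py
```

```text
[ 0.5224 -0.0625  0.1465] rad 0.09777979403506185 gate by pos 0.47251719062516057 yaw by z-axis 0.4801112291101828 tilt 0.35256027974728565 roll -0.003386187263990814 [ 4.554   2.3256 -6.2032] [-0.0236  0.518   0.1323  1.4985 -0.1642  2.6645]
```

Swinging cleanly; continue.

Emit:
{"fn": "carry_out", "kwargs": {"plan": [[[1.25, 0, 0, 0, -0.12, -0.045], [1.25, 0, 0, 0, -0.12, -0.045], [1.25, 0, 0, 0, -0.12, -0.045], [1.25, 0, 0, 0, -0.12, -0.045]]]}}

```text
t: 5.7
tcp_pos: [0.5583, -0.1016, 0.1463]
tool_rot: [0.786, -0.225, 0.162, -0.552]
ft_force: [5.7, 6.4, -6.1]
grip_width: 0.011
```

```bash
python3 arc.py
```

```text
[ 0.5583 -0.1016  0.1463] rad 0.09803338140985302 gate by pos 1.0211843368181124 yaw by z-axis 1.0080881363428718 tilt 0.34453082940147517 roll 0.006122131755405519 [ 5.6712  6.3818 -6.096 ] [-0.0211  0.4758  0.0732  1.3454 -0.2971  2.1379]
```

Emit:
{"fn": "carry_out", "kwargs": {"plan": [[[1.25, 0, 0, 0, -0.12, -0.045], [1.25, 0, 0, 0, -0.12, -0.045], [1.25, 0, 0, 0, -0.12, -0.045], [1.0, 0, 0, 0, -0.1, -0.035], [0, 0, 0, 0, 0, 0]]]}}

```text
t: 6.2
tcp_pos: [0.6074, -0.1168, 0.1463]
tool_rot: [0.817, -0.014, 0.021, -0.576]
ft_force: [4.3, -0.8, -3.8]
grip_width: 0.0112
```

```bash
python3 arc.py
```

```text
[ 0.6074 -0.1168  0.1463] rad 0.09877904539575365 gate by pos 1.5495482912299874 yaw by z-axis 1.5185234290842746 tilt 0.34181357095628123 roll 0.0180999065041628 [ 4.2518 -0.8236 -3.8056] [-0.0227  0.4235 -0.0074  1.13   -0.3422  1.5954]
```

Emit:
{"fn": "carry_out", "kwargs": {"plan": [[[0, 0.62, -0.1, 0.0875, 0, 0], [0, 0.62, -0.1, 0.0875, 0, 0], [0, 0.62, -0.1, 0.0875, 0, 0], [0, 0.5, -0.1, 0.08, 0, 0]]]}}

```text
t: 6.6
tcp_pos: [0.6068, -0.1248, 0.1229]
tool_rot: [-0.704, 0.008, -0.022, 0.71]
ft_force: [4.5, 6.4, -11.2]
grip_width: 0.0112
```

Emit:
{"fn": "carry_out", "kwargs": {"plan": [[[0, 0, 0, 0, 0, 0], [0, 0, 0, 0, 0, 0], [0, 0, 0, 0, 0, 0]]], "grip": 0}}

```text
t: 6.9
tcp_pos: [0.6059, -0.1275, 0.1228]
tool_rot: [-0.705, 0.01, -0.023, 0.709]
ft_force: [1.0, 0.2, -0.3]
grip_width: 0.0426
```

```bash
python3 arc.py
```

```text
[ 0.6059 -0.1275  0.1228] rad 0.10959918450809451 gate by pos 1.5382851777153475 yaw by z-axis 1.5233526333276848 tilt -0.005732736660918386 roll 0.018520923797802503 [ 1.0192  0.2489 -0.2557] [-0.2118  0.4367 -0.0015  1.1152  0.0087  1.4066]
```

Emit:
{"fn": "carry_out", "kwargs": {"plan": [[[0, -4.5, 0, 0, 0, 0.0185], [0, -4.5, 0, 0, 0, 0], [0, -4.5, 0, 0, 0.133, 0], [0, -4, 0, 0, 0.133, 0], [0, 0, 0, 0, 0.133, 0], [0, 0, 0, 0, 0.133, 0], [0, 0, 0, 0, 0.133, 0], [0, 0, 0, 0, 0.133, 0], [0, 0, 0, 0, 0.133, 0], [0, 0, 0, 0, 0.133, 0]]], "grip": 1}}

```text
t: 7.9
tcp_pos: [0.6052, -0.121, 0.3125]
tool_rot: [0.598, -0.376, 0.387, -0.593]
ft_force: [0.4, 0.1, -0.4]
grip_width: 0.0854
```

```bash
cat > to.py <<'E'
import sys
from h import *
# target x y z yaw(of tool z) -> delta in tool axes (cm), remaining rotvec in tool axes
x,y,z,w=map(float,sys.argv[1:5])
s=robot.state();r,p=Rt(s)
zz=np.array([np.cos(w),np.sin(w),0]);yy=np.array([0,0,-1.]);T=np.stack([np.cross(yy,zz),yy,zz],1)
print('t',s['t'],p,'yaw',np.arctan2(r[1,2],r[0,2]),'w',s['grip_width'],'F',s['ft_force'])
print('shift cm now-axes',r.T@(np.array([x,y,z])-p)*100,'shift cm target-axes',T.T@(np.array([x,y,z])-p)*100,'rot',R.from_matrix(r.T@T).as_rotvec())
E
python3 to.py .475 -.24 .15 .193
```

```text
t 7.9 [ 0.6052 -0.121   0.3125] yaw 0.43110247801168977 w 0.08537759567082118 F [ 0.3532  0.071  -0.3705]
shift cm now-axes [  5.103   16.2888 -16.848 ] shift cm target-axes [  9.1783  16.2536 -15.0599] rot [-0.0049  0.2381  0.0158]
```

Emit:
{"fn": "carry_out", "kwargs": {"plan": [[[0, 0, 0, -0.005, 0.12, 0.016], [0, 0, 0, 0, 0.118, 0], [2.3, 2.5, -3.7, 0, 0, 0], [2.3, 2.5, -3.7, 0, 0, 0], [2.3, 2.5, -3.7, 0, 0, 0], [2.3, 2.5, -3.7, 0, 0, 0], [0, 0, 0, 0, 0, 0]]]}}

```text
t: 8.6
tcp_pos: [0.4761, -0.2366, 0.2143]
tool_rot: [0.547, -0.445, 0.456, -0.543]
ft_force: [0.2, 1.1, -0.8]
grip_width: 0.0852
```

```bash
python3 to.py .475 -.24 .15 .193; python3 snap.py w7
```

```text
t 8.6 [ 0.4761 -0.2366  0.2143] yaw 0.18973400396059864 w 0.08521019860013339 F [ 0.2439  1.1039 -0.8276]
shift cm now-axes [ 0.2158  6.4289 -0.2089] shift cm target-axes [ 0.3158  6.4257 -0.1773] rot [-0.005  -0.0033  0.0157]
[ 0.4761 -0.2366  0.2143] 8.6
[[ 0.1885  0.0079  0.982 ]
 [-0.9819 -0.0144  0.1886]
 [ 0.0157 -0.9999  0.0051]]
```

View pics/w7.png

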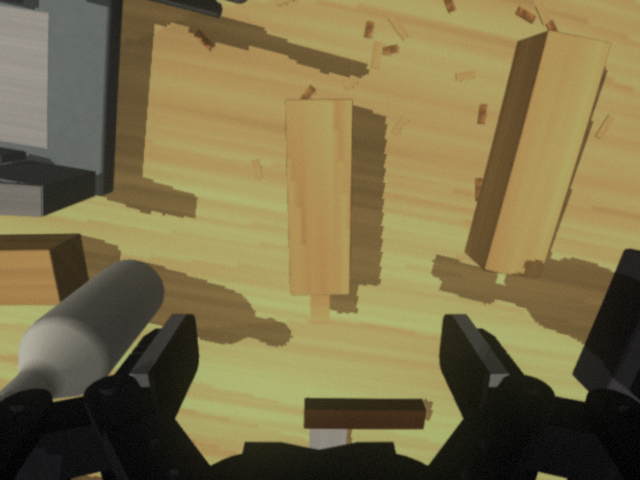

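```bash
python3 - <<'E'
from h import *
P=np.load('pics/w7.npz')['P']
q=np.array([onz('wrist',c,.048,P) for c in [(287,100),(352,99),(349,294),(290,294)]])
a=(q[0]+q[1])/2;b=(q[2]+q[3])/2;d=a-b
print(q,q.mean(0),np.linalg.norm(d),np.arctan2(d[1],d[0]))
E
python3 to.py .473 -.24 .02 .195
```

```text
[[ 0.5539 -0.2019  0.048 ]
 [ 0.5632 -0.2467  0.048 ]
 [ 0.4167 -0.2758  0.048 ]
 [ 0.4081 -0.2291  0.048 ]] [ 0.4855 -0.2383  0.048 ] 0.14881873942165535 0.1901921043930619
t 8.65 [ 0.4787 -0.236   0.2161] yaw 0.19023497958494875 w 0.08520815793666563 F [0.4637 0.3169 1.5266]
shift cm now-axes [-0.043  19.609  -0.7977] shift cm target-axes [ 0.285  19.613  -0.6326] rot [-0.0084 -0.0048  0.0169]
```

Emit:
{"fn": "carry_out", "kwargs": {"plan": [[[0.2, 4, -0.4, -0.008, 0, 0.017], [0, 4, 0, 0, 0, 0], [0, 4, 0, 0, 0, 0], [0, 3, 0, 0, 0, 0], [0, 0, 0, 0, 0, 0]]]}}

```text
t: 9.15
tcp_pos: [0.4858, -0.2389, 0.0696]
tool_rot: [-0.546, 0.442, -0.455, 0.547]
ft_force: [-1.4, 1.1, 0.8]
grip_width: 0.0853
```

```bash
python3 to.py .4755 -.2402 .02 .19
```

```text
t 9.15 [ 0.4858 -0.2389  0.0696] yaw 0.19605541903502785 w 0.08532810448270088 F [-1.3502  1.1368  0.7532]
shift cm now-axes [-0.1421  4.9464 -1.1025] shift cm target-axes [-0.0669  4.9617 -1.0393] rot [-0.0129  0.006   0.0139]
```

Emit:
{"fn": "carry_out", "kwargs": {"plan": [[[0, 2.5, -0.9, -0.013, 0.006, 0.014], [-0.1, 2.3, -0.6, 0, 0, 0], [0, 0, 0, 0, 0, 0]]]}}

```text
t: 9.45
tcp_pos: [0.4778, -0.2408, 0.0262]
tool_rot: [-0.546, 0.446, -0.452, 0.546]
ft_force: [-0.4, -0.3, -0.0]
grip_width: 0.0853
```

```bash
python3 to.py .4755 -.2402 .02 .19
```

```text
t 9.45 [ 0.4778 -0.2408  0.0262] yaw 0.19453998468762712 w 0.0852692840369243 F [-0.3937 -0.3492 -0.0439]
shift cm now-axes [-0.1098  0.6191 -0.2138] shift cm target-axes [-0.1049  0.621  -0.2107] rot [-0.0058  0.0045  0.0062]
```

Emit:
{"fn": "carry_out", "kwargs": {"plan": [[[-0.1, 0.5, -0.2, -0.006, 0.004, 0.006], [0, 0, 0, 0, 0, 0], [0, 0, 0, 0, 0, 0], [0, 0, 0, 0, 0, 0], [0, 0, 0, 0, 0, 0]]], "grip": -1}}

```text
t: 9.95
tcp_pos: [0.4815, -0.2411, 0.0283]
tool_rot: [-0.545, 0.446, -0.453, 0.546]
ft_force: [0.6, -0.1, -2.7]
grip_width: 0.0468
```

```bash
python3 to.py .4755 -.2402 .02 .19
```

```text
t 9.95 [ 0.4815 -0.2411  0.0283] yaw 0.19247562739964272 w 0.046770846795959164 F [ 0.6385 -0.079  -2.717 ]
shift cm now-axes [-0.2124  0.8264 -0.5816] shift cm target-axes [-0.2057  0.832  -0.576 ] rot [-0.0074  0.0025  0.0064]
```

Emit:
{"fn": "carry_out", "kwargs": {"plan": [[[0, -4, 0, 0, 0, 0], [0, -4.5, 0, 0, 0, 0], [0, -4.5, 0, 0, 0, 0], [0, -4.5, 0, 0, 0, 0], [0, -4, 0, 0, 0, 0], [0, 0, 0, 0, 0, 0]]]}}

```text
t: 10.55
tcp_pos: [0.4777, -0.2394, 0.2508]
tool_rot: [-0.545, 0.448, -0.452, 0.546]
ft_force: [-0.3, 0.6, -2.3]
grip_width: 0.0467
```

```bash
python3 to.py .56 .06 .25 1.58; python3 snap.py w8;python3 - <<'E'
from h import *
cv2.imwrite("pics/sc8.png",camera("side")[:,:,::-1])
E
```

```text
t 10.55 [ 0.4777 -0.2394  0.2508] yaw 0.19168284397599814 w 0.04665318668157015 F [-0.3476  0.5521 -2.3469]
shift cm now-axes [-27.8243   0.0191  13.7848] shift cm target-axes [ 8.5071  0.0799 29.8636] rot [-0.0002 -1.3883  0.0056]
[ 0.4777 -0.2394  0.2508] 10.55
[[ 0.1905  0.0041  0.9817]
 [-0.9817 -0.0032  0.1905]
 [ 0.0039 -1.      0.0035]]
```

View pics/w8.png

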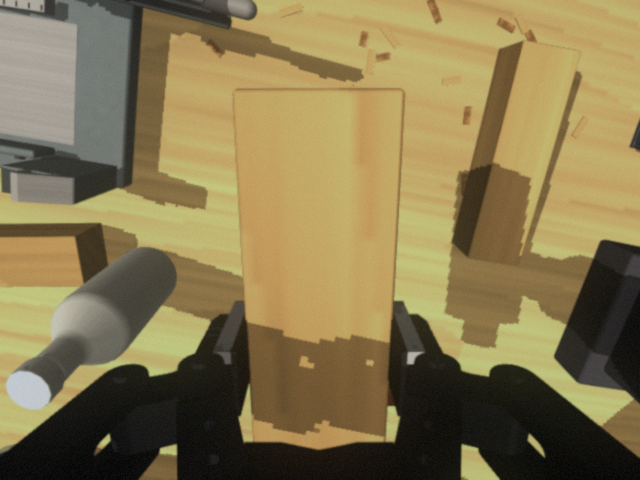

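View pics/sc8.png

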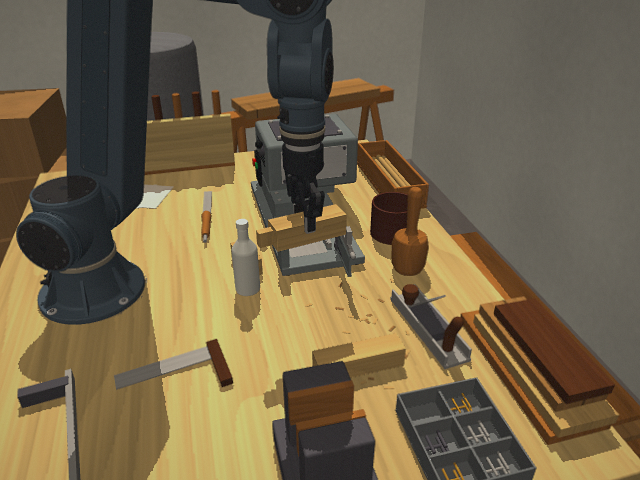

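Run:
```python
from h import *
c=calibration('wrist');T=np.array(c['T_tool_cam'])
def r(uv):return ray('wrist',uv,T)
def at(uv,y):
    o,d=r(uv);return o+d*(y-o[1])/d[1]
for y in np.arange(-.036,-.016,.002):
    a,b=at((234,90),y),at((405,90),y);e,f=at((245,305),y),at((394,305),y)
    print(round(y,3),b[0]-a[0],(a[0]+b[0])/2,a[2],b[2],'| near',f[0]-e[0],(e[0]+f[0])/2)
```

```text
-0.036 0.04140597638346996 0.0006437679366683696 0.0793914840316427 0.07938917864970058 | near 0.041913803732311426 0.0006719657044925373
-0.034 0.04218085068031997 0.0006455560097826264 0.07948563338834995 0.07948328486333123 | near 0.04269818154518072 0.0006742814725780016
-0.032 0.04295572497716997 0.0006473440828968832 0.07957978274505721 0.07957739107696186 | near 0.043482559358050024 0.0006765972406634659
-0.03 0.04373059927401998 0.0006491321560111434 0.07967393210176447 0.07967149729059252 | near 0.04426693717091933 0.0006789130087489336
-0.028 0.04450547357086999 0.000650920229125402 0.07976808145847174 0.07976560350422315 | near 0.04505131498378862 0.0006812287768343979
-0.026 0.04528034786771999 0.0006527083022396588 0.07986223081517899 0.0798597097178538 | near 0.04583569279665792 0.0006835445449198622
-0.024 0.046055222164569996 0.0006544963753539156 0.07995638017188625 0.07995381593148446 | near 0.046620070609527206 0.0006858603130053282
-0.022 0.04683009646142 0.0006562844484681724 0.08005052952859351 0.0800479221451151 | near 0.04740444842239651 0.0006881760810907925
-0.02 0.04760497075827001 0.0006580725215824309 0.08014467888530077 0.08014202835874575 | near 0.04818882623526581 0.0006904918491762585
-0.018 0.04837984505512001 0.0006598605946966912 0.08023882824200804 0.08023613457237638 | near 0.048973204048135106 0.0006928076172617245
```

Emit:
{"fn": "carry_out", "kwargs": {"plan": [[[0, 0, 0, 0, -0.139, 0], [0, 0, 0, 0, -0.139, 0], [0, 0, 0, 0, -0.139, 0], [0, 0, 0, 0, -0.139, 0], [0, 0, 0, 0, -0.139, 0], [0, 0, 0, 0, -0.139, 0], [0, 0, 0, 0, -0.139, 0], [0, 0, 0, 0, -0.139, 0], [0, 0, 0, 0, -0.139, 0], [0, 0, 0, 0, -0.139, 0]]]}}

```text
t: 11.65
tcp_pos: [0.4661, -0.234, 0.2225]
tool_rot: [-0.7, -0.01, 0.035, 0.713]
ft_force: [0.1, 0.8, -3.2]
grip_width: 0.0469
```

```bash
python3 to.py .557 .054 .25 1.58
```

```text
t 11.65 [ 0.4661 -0.234   0.2225] yaw 1.6345242956541748 w 0.046937927372094825 F [ 0.0905  0.7899 -3.1634]
shift cm now-axes [10.8182 -2.5953 28.2082] shift cm target-axes [ 9.3502 -2.7459 28.7142] rot [-0.0177  0.0548 -0.0349]
```

Emit:
{"fn": "carry_out", "kwargs": {"plan": [[[3, -3, 0, -0.018, 0.055, -0.035], [3, -0.5, 3, 0, 0, 0], [2, -0.2, 4, 0, 0, 0], [1, -0.2, 4, 0, 0, 0], [0, -0.2, 4, 0, 0, 0], [0, -0.2, 4, 0, 0, 0], [0, -0.2, 4, 0, 0, 0], [0, -0.2, 4, 0, 0, 0]]]}}

```text
t: 12.45
tcp_pos: [0.5496, 0.0445, 0.2482]
tool_rot: [-0.705, 0.009, 0.013, 0.709]
ft_force: [0.6, -0.1, -3.3]
grip_width: 0.0469
```

```bash
python3 to.py .557 .054 .14 1.58
```

```text
t 12.45 [0.5496 0.0445 0.2482] yaw 1.5758417464121244 w 0.04687378217764088 F [ 0.5786 -0.0693 -3.257 ]
shift cm now-axes [ 1.0786 10.8006  0.8964] shift cm target-axes [ 0.7446 10.8247  0.9436] rot [-0.0047 -0.0041 -0.0312]
```

Emit:
{"fn": "carry_out", "kwargs": {"plan": [[[0, 3.5, 0.3, -0.005, -0.004, -0.031], [0, 3.5, 0.2, 0, 0, 0], [0, 3, 0, 0, 0, 0], [0, 0, 0, 0, 0, 0], [0, 0, 0, 0, 0, 0]]]}}

```text
t: 12.95
tcp_pos: [0.5424, 0.056, 0.1363]
tool_rot: [0.707, 0.001, -0.011, -0.707]
ft_force: [-0.3, -0.4, -2.9]
grip_width: 0.0466
```

```bash
python3 to.py .557 .054 .09 1.58; python3 snap.py w9
```

```text
t 12.95 [0.5424 0.056  0.1363] yaw 1.5883866497986714 w 0.04657903219864667 F [-0.2765 -0.4463 -2.9476]
shift cm now-axes [ 1.5171  4.6141 -0.2213] shift cm target-axes [ 1.457   4.6339 -0.211 ] rot [ 0.0005  0.0084 -0.0134]
[0.5424 0.056  0.1363] 12.95
[[ 0.9998 -0.0134 -0.0176]
 [ 0.0176 -0.0006  0.9998]
 [-0.0134 -0.9999 -0.0004]]
```

View pics/w9.png

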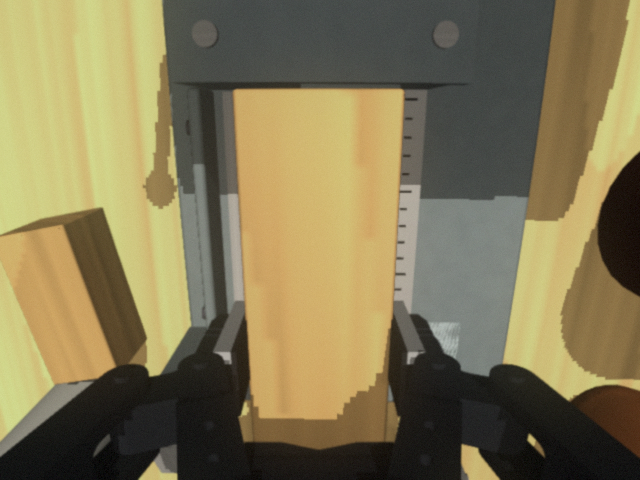

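Run:
```python
from h import *
P=np.load('pics/w9.npz')['P']
for q,z in [((178,84),.097),((470,82),.097),((427,92),.044),((413,300),.044),((204,33),.097),((446,33),.097)]: print(q,onz('wrist',q,z,P))
```

```text
(178, 84) [0.481 0.141 0.097]
(470, 82) [0.6014 0.1438 0.097 ]
(427, 92) [0.5963 0.142  0.044 ]
(413, 300) [0.5988 0.0209 0.044 ]
(204, 33) [0.4929 0.1606 0.097 ]
(446, 33) [0.5898 0.1621 0.097 ]
```

Emit:
{"fn": "carry_out", "kwargs": {"plan": [[[1.4, 0, -0.2, 0, 0, -0.013], [0.3, 2, 0, 0, 0, 0], [0.2, 2, 0, 0, 0, 0], [0, 0, 0, 0, 0, 0]]]}}

```text
t: 13.4
tcp_pos: [0.5687, 0.0531, 0.1006]
tool_rot: [-0.707, -0.01, 0.001, 0.707]
ft_force: [0.2, -0.0, -2.8]
grip_width: 0.0467
```

```bash
python3 to.py .5585 .054 .06 1.588
```

```text
t 13.4 [0.5687 0.0531 0.1006] yaw 1.5863504411158478 w 0.04666399673661095 F [ 0.2122 -0.034  -2.8116]
shift cm now-axes [-1.0653  4.0435  0.107 ] shift cm target-axes [-1.0184  4.0555  0.109 ] rot [-0.0001 -0.0016  0.0115]
```

Emit:
{"fn": "carry_out", "kwargs": {"plan": [[[-1.0, 0.5, 0.1, 0, 0, 0.011], [0, 1, 0, 0, 0, 0], [0, 0.5, 0, 0, 0, 0], [0, 0, 0, 0, 0, 0]]]}}

```text
t: 13.8
tcp_pos: [0.5608, 0.0536, 0.0828]
tool_rot: [-0.707, -0.007, 0.003, 0.707]
ft_force: [-1.1, 0.6, -2.4]
grip_width: 0.0465
```

```bash
python3 to.py .5585 .054 .06 1.588
```

```text
t 13.8 [0.5608 0.0536 0.0828] yaw 1.5854804031102734 w 0.04652393248182566 F [-1.1082  0.5648 -2.3656]
shift cm now-axes [-0.2466  2.2808  0.0412] shift cm target-axes [-0.2339  2.2821  0.0428] rot [-0.0004 -0.0025  0.0055]
```

Emit:
{"fn": "carry_out", "kwargs": {"plan": [[[-0.3, 0.8, 0, 0, -0.002, 0.005], [-0.1, 0.8, 0, 0, 0, 0], [0, 0.4, 0, 0, 0, 0], [0, 0, 0, 0, 0, 0]]]}}

```text
t: 14.2
tcp_pos: [0.5568, 0.0537, 0.0616]
tool_rot: [-0.707, -0.006, 0.006, 0.707]
ft_force: [0.3, -0.1, -2.4]
grip_width: 0.0466
```

```bash
python3 to.py .5585 .054 .06 1.588; python3 snap.py w10
```

```text
t 14.2 [0.5568 0.0537 0.0616] yaw 1.5878311457222638 w 0.04659154636691899 F [ 0.3246 -0.0937 -2.3787]
shift cm now-axes [0.1695 0.16   0.0319] shift cm target-axes [0.1697 0.1598 0.0319] rot [-0.0004 -0.0002  0.0009]
[0.5568 0.0537 0.0616] 14.2
[[ 0.9999  0.0009 -0.017 ]
 [ 0.017   0.0005  0.9999]
 [ 0.0009 -1.      0.0004]]
```

View pics/w10.png

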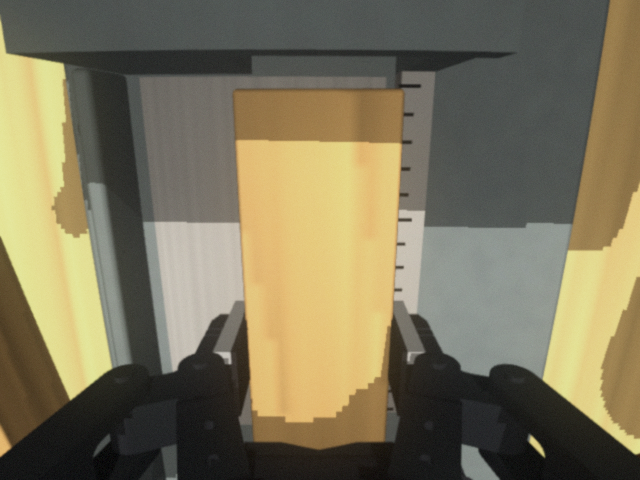

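Emit:
{"fn": "carry_out", "kwargs": {"plan": [[[0.2, 0.3, 0, 0, 0, 0], [0, 0.1, 0, 0, 0, 0], [0, 0, 0, 0, 0, 0]]]}}

```text
t: 14.55
tcp_pos: [0.5596, 0.0537, 0.0579]
tool_rot: [-0.707, -0.007, 0.005, 0.707]
ft_force: [0.2, 0.0, -2.3]
grip_width: 0.0466
```

Emit:
{"fn": "carry_out", "kwargs": {"plan": [[[0, 0.1, 0, 0, 0, 0], [0, 0, 0, 0, 0, 0]]]}}

```text
t: 14.75
tcp_pos: [0.5598, 0.0538, 0.057]
tool_rot: [-0.707, -0.007, 0.005, 0.707]
ft_force: [-0.7, 1.1, -2.1]
grip_width: 0.0467
```

Emit:
{"fn": "carry_out", "kwargs": {"plan": [[[0, 0.15, 0, 0, 0, 0], [0, 0, 0, 0, 0, 0]]]}}

```text
t: 14.95
tcp_pos: [0.5601, 0.0538, 0.0569]
tool_rot: [-0.707, -0.007, 0.005, 0.707]
ft_force: [-0.4, 0.1, -3.6]
grip_width: 0.0472
```

Emit:
{"fn": "carry_out", "kwargs": {"plan": [[[0, 0.15, 0, 0, 0, 0], [0, 0, 0, 0, 0, 0]]]}}

```text
t: 15.15
tcp_pos: [0.5604, 0.0538, 0.0568]
tool_rot: [-0.707, -0.008, 0.004, 0.707]
ft_force: [0.9, 0.4, -2.8]
grip_width: 0.0464
```

Emit:
{"fn": "carry_out", "kwargs": {"plan": [[[0, 0.3, 0, 0, 0, 0], [0, 0.3, 0, 0, 0, 0]]]}}

```text
t: 15.35
tcp_pos: [0.5607, 0.0538, 0.0564]
tool_rot: [-0.707, -0.009, 0.003, 0.708]
ft_force: [-13.6, -1.7, 42.1]
grip_width: 0.0469
```

Emit:
{"fn": "carry_out", "kwargs": {"plan": [[[0, -0.05, 0, 0, 0, 0], [0, -0.05, 0, 0, 0, 0]]]}}

```text
t: 15.55
tcp_pos: [0.5609, 0.0538, 0.0586]
tool_rot: [-0.707, -0.01, 0.002, 0.708]
ft_force: [1.2, -0.1, -4.2]
grip_width: 0.0467
```

```bash
python3 to.py .5585 .054 .06 1.588; python3 snap.py w11
```

```text
t 15.55 [0.5609 0.0538 0.0586] yaw 1.5878954876247668 w 0.04665785891298627 F [ 1.2426 -0.1004 -4.1704]
shift cm now-axes [-0.2371 -0.1417  0.0243] shift cm target-axes [-0.2387 -0.1391  0.0241] rot [-0.0014 -0.0001  0.0108]
[0.5609 0.0538 0.0586] 15.55
[[ 0.9998  0.0108 -0.0171]
 [ 0.0171  0.0015  0.9999]
 [ 0.0108 -0.9999  0.0014]]
```

View pics/w11.png

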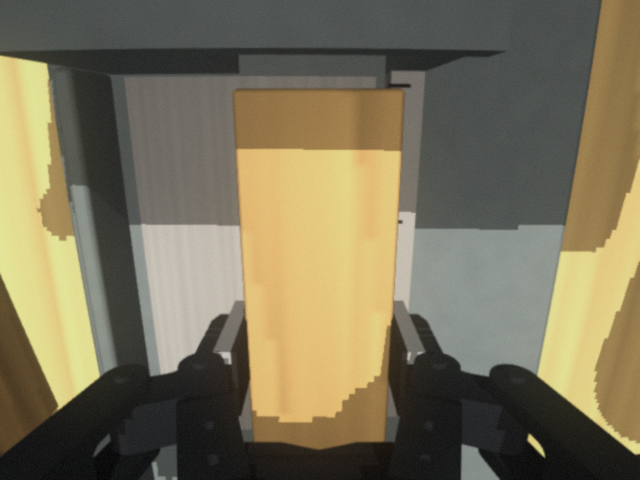

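Run:
```python
from h import *
P=np.load('pics/w11.npz')['P']
for q,z in [((424,80),.044),((411,290),.044),((505,50),.097),((404,92),.0786),((398,200),.0786),((235,92),.0786),((240,55),.097),((385,55),.097),((238,72),.03),((386,72),.03)]: print(q,onz('wrist',q,z,P))
P=np.load('pics/w10.npz')['P']
for q,z in [((435,80),.044),((418,300),.044),((404,92),.0816)]: print(q,onz('wrist',q,z,P))
```

```text
(424, 80) [0.596  0.1402 0.044 ]
(411, 290) [0.5978 0.0591 0.044 ]
(505, 50) [0.6015 0.1435 0.097 ]
(404, 92) [0.5821 0.1343 0.0786]
(398, 200) [0.5825 0.1036 0.0786]
(235, 92) [0.535  0.1335 0.0786]
(240, 55) [0.5397 0.1409 0.097 ]
(385, 55) [0.5733 0.1415 0.097 ]
(238, 72) [0.5277 0.1428 0.03  ]
(386, 72) [0.5845 0.1438 0.03  ]
(435, 80) [0.5964 0.1404 0.044 ]
(418, 300) [0.5976 0.0533 0.044 ]
(404, 92) [0.5782 0.1342 0.0816]
```

Emit:
{"fn": "carry_out", "kwargs": {"plan": [[[0, 0, 0.6, 0, 0, 0.011], [0, 0, 1, 0, 0, 0], [0, 0, 1, 0, 0, 0], [0, 0, 0.3, 0, 0, 0], [0, 0, 0, 0, 0, 0]]]}}

```text
t: 16.1
tcp_pos: [0.5602, 0.0856, 0.0567]
tool_rot: [-0.707, -0.005, 0.007, 0.707]
ft_force: [-0.6, -2.1, 0.7]
grip_width: 0.0466
```

```bash
python3 to.py .56 .084 .056 1.588
```

```text
t 16.1 [0.5602 0.0856 0.0567] yaw 1.588028084131228 w 0.046611522011768776 F [-0.6014 -2.142   0.7352]
shift cm now-axes [-0.0269  0.0692 -0.1583] shift cm target-axes [-0.0271  0.0692 -0.1583] rot [-0.0005  0.     -0.0034]
```

Emit:
{"fn": "carry_out", "kwargs": {"plan": [[[0.15, 0, 0, 0, 0, 0], [0.15, 0, 0, 0, 0, 0]]]}}

```text
t: 16.3
tcp_pos: [0.5618, 0.086, 0.0567]
tool_rot: [-0.707, -0.004, 0.008, 0.707]
ft_force: [-8.7, -0.5, 6.5]
grip_width: 0.0468
```

Emit:
{"fn": "carry_out", "kwargs": {"plan": [[[0, 0, 0, 0, 0, 0], [0, 0, 0, 0, 0, 0], [0, 0, 0, 0, 0, 0]]], "grip": 0.5}}

```text
t: 16.6
tcp_pos: [0.5628, 0.0858, 0.0571]
tool_rot: [-0.707, -0.005, 0.008, 0.707]
ft_force: [0.2, -0.3, -0.1]
grip_width: 0.0642
```

Emit:
{"fn": "carry_out", "kwargs": {"plan": [[[-0.1, 0, -1, 0, 0, 0], [0, 0, -1.5, 0, 0, 0], [0, 0, -1.5, 0, 0, 0], [0, 0, 0, 0, 0, 0]]]}}

```text
t: 17.0
tcp_pos: [0.5631, 0.0418, 0.0573]
tool_rot: [-0.707, -0.005, 0.007, 0.707]
ft_force: [-0.8, -0.3, -0.1]
grip_width: 0.0643
```

```bash
python3 to.py .5605 .041 .056 1.588; python3 snap.py w12
```

```text
t 17.0 [0.5631 0.0418 0.0573] yaw 1.5885350010271204 w 0.06426889500170614 F [-0.8246 -0.312  -0.0505]
shift cm now-axes [-0.2572  0.1312 -0.0721] shift cm target-axes [-0.2575  0.1306 -0.0722] rot [-0.0007  0.0005 -0.0028]
[0.5631 0.0418 0.0573] 17.0
[[ 0.9998 -0.0028 -0.0177]
 [ 0.0177  0.0007  0.9998]
 [-0.0028 -1.      0.0007]]
```

View pics/w12.png

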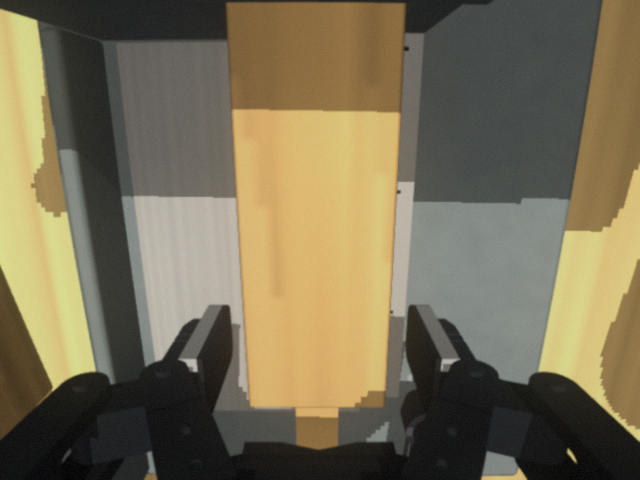

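Run:
```python
from h import *
P=np.load('pics/w12.npz')['P']
for q in [(229,20),(404,20),(248,400),(385,400),(316,407)]: print(q,onz('wrist',q,.078,P))
for q in [(424,40),(411,290)]:print(onz('wrist',q,.044,P))
```

```text
(229, 20) [0.5364 0.1398 0.078 ]
(404, 20) [0.583  0.1406 0.078 ]
(248, 400) [0.5377 0.02   0.078 ]
(385, 400) [0.5856 0.0209 0.078 ]
(316, 407) [0.5615 0.0176 0.078 ]
[0.5965 0.1411 0.044 ]
[0.5994 0.0479 0.044 ]
```

Emit:
{"fn": "carry_out", "kwargs": {"plan": [[[-0.2, 0, 0, 0, 0, 0], [0, 0.05, 0, 0, 0, 0], [0, 0, 0, 0, 0, 0], [0, 0, 0, 0, 0, 0], [0, 0, 0, 0, 0, 0]]], "grip": -1}}

```text
t: 17.55
tcp_pos: [0.5609, 0.0418, 0.0577]
tool_rot: [-0.707, -0.005, 0.007, 0.707]
ft_force: [0.4, -1.9, 0.4]
grip_width: 0.0466
```

```bash
python3 to.py .5605 .041 .056 1.588
```

```text
t 17.55 [0.5609 0.0418 0.0577] yaw 1.5873490516517912 w 0.04657759077796878 F [ 0.4075 -1.9028  0.4036]
shift cm now-axes [-0.0375  0.1685 -0.0796] shift cm target-axes [-0.0379  0.1685 -0.0794] rot [-0.0011 -0.0006 -0.002 ]
```

Emit:
{"fn": "carry_out", "kwargs": {"plan": [[[0, 0, 0.5, 0, 0, 0], [0, 0, 0.5, 0, 0, 0], [0, 0, 0, 0, 0, 0]]]}}

```text
t: 17.85
tcp_pos: [0.5607, 0.0525, 0.0577]
tool_rot: [-0.707, -0.005, 0.007, 0.707]
ft_force: [0.3, 0.4, 1.0]
grip_width: 0.0466
```

Emit:
{"fn": "carry_out", "kwargs": {"plan": [[[0, 0, 0.2, 0, 0, 0], [0, 0, 0.2, 0, 0, 0]]]}}

```text
t: 18.05
tcp_pos: [0.5606, 0.0568, 0.0577]
tool_rot: [0.707, 0.005, -0.007, -0.707]
ft_force: [-0.9, -2.3, 0.2]
grip_width: 0.0469
```

Emit:
{"fn": "carry_out", "kwargs": {"plan": [[[0, 0, 0.2, 0, 0, 0], [0, 0, 0.2, 0, 0, 0]]]}}

```text
t: 18.25
tcp_pos: [0.5605, 0.061, 0.0577]
tool_rot: [0.707, 0.005, -0.007, -0.707]
ft_force: [0.7, -3.0, 0.5]
grip_width: 0.0468
```

Emit:
{"fn": "carry_out", "kwargs": {"plan": [[[0, 0, 0.2, 0, 0, 0], [0, 0, 0.2, 0, 0, 0]]]}}

```text
t: 18.45
tcp_pos: [0.5605, 0.0653, 0.0577]
tool_rot: [0.707, 0.005, -0.007, -0.707]
ft_force: [0.3, -3.4, 1.3]
grip_width: 0.0471
```

Emit:
{"fn": "carry_out", "kwargs": {"plan": [[[0, 0, 0.2, 0, 0, 0], [0, 0, 0.2, 0, 0, 0]]]}}

```text
t: 18.65
tcp_pos: [0.5604, 0.0662, 0.0577]
tool_rot: [0.71, 0.005, -0.006, -0.704]
ft_force: [-0.1, -19.0, 2.3]
grip_width: 0.0467
```

Emit:
{"fn": "carry_out", "kwargs": {"plan": [[[0, 0, 0.1, 0, 0, 0], [0, 0, 0, 0, 0, 0]]]}}

```text
t: 18.85
tcp_pos: [0.5602, 0.066, 0.0578]
tool_rot: [0.711, 0.004, -0.006, -0.703]
ft_force: [-1.0, 0.3, 1.4]
grip_width: 0.0466
```

```bash
python3 to.py .5605 .066 .056 1.588; python3 snap.py w13
```

```text
t 18.85 [0.5602 0.066  0.0578] yaw 1.5850125320948225 w 0.04660177307724842 F [-0.9563  0.3403  1.4168]
shift cm now-axes [0.0301 0.1774 0.002 ] shift cm target-axes [0.0297 0.1775 0.0001] rot [ 0.0104 -0.003  -0.0022]
[0.5602 0.066  0.0578] 18.85
[[ 0.9999 -0.0021 -0.0142]
 [ 0.0142 -0.0104  0.9998]
 [-0.0022 -0.9999 -0.0104]]
```

View pics/w13.png

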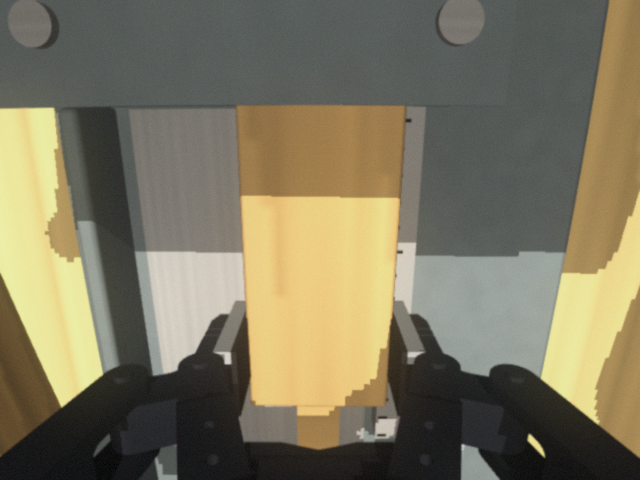

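Emit:
{"fn": "carry_out", "kwargs": {"plan": [[[0.15, 0, 0, 0.01, 0, 0], [0.15, 0, 0, 0, 0, 0]]]}}

```text
t: 19.1
tcp_pos: [0.5608, 0.0662, 0.0577]
tool_rot: [-0.707, -0.003, 0.008, 0.707]
ft_force: [-7.5, -4.1, 10.0]
grip_width: 0.0471
```

Emit:
{"fn": "carry_out", "kwargs": {"plan": [[[0, 0, 0.2, 0, 0, 0], [0, 0, 0.15, 0, 0, 0]]]}}

```text
t: 19.3
tcp_pos: [0.5605, 0.0662, 0.0578]
tool_rot: [0.709, 0.002, -0.007, -0.705]
ft_force: [0.9, -11.3, 2.1]
grip_width: 0.0467
```

```bash
python3 to.py .5605 .066 .056 1.588; python3 snap.py w14
python3 - <<'E'
from h import *
P=np.load('pics/w14.npz')['P']
g=cv2.imread('pics/w14.png');
cv2.imwrite('pics/w14a.png',cv2.resize(g[90:430,200:440],None,fx=2.5,fy=1.7,interpolation=2))
E
```

```text
t 19.3 [0.5605 0.0662 0.0578] yaw 1.5843810666854539 w 0.04674810682775108 F [  0.925  -11.3188   2.0928]
shift cm now-axes [-0.0003  0.1809 -0.017 ] shift cm target-axes [-0.0016  0.1808 -0.0182] rot [ 0.0063 -0.0036 -0.0069]
[0.5605 0.0662 0.0578] 19.3
[[ 0.9999 -0.0068 -0.0136]
 [ 0.0135 -0.0064  0.9999]
 [-0.0069 -1.     -0.0063]]
```

View pics/w14a.png

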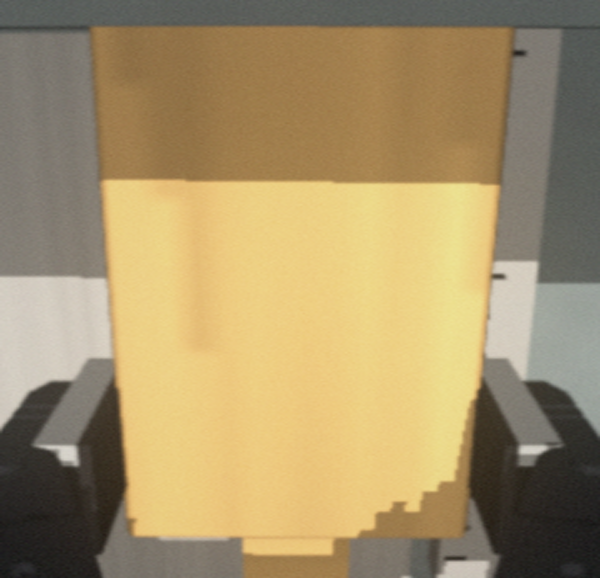

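Emit:
{"fn": "carry_out", "kwargs": {"plan": [[[0, 0, 0, 0, 0, 0], [0, 0, 0, 0, 0, 0]]]}}

```text
t: 19.55
tcp_pos: [0.5605, 0.0661, 0.0578]
tool_rot: [0.709, 0.002, -0.007, -0.705]
ft_force: [-0.4, -2.2, 1.0]
grip_width: 0.0469
```

Emit:
{"fn": "carry_out", "kwargs": {"plan": [[[0, 0, 0, 0, 0, 0], [0, 0, 0, 0, 0, 0], [0, 0, 0, 0, 0, 0]]], "grip": 0.4}}

```text
t: 19.85
tcp_pos: [0.5608, 0.0673, 0.0577]
tool_rot: [0.708, 0.003, -0.007, -0.706]
ft_force: [-0.6, 0.4, 0.5]
grip_width: 0.0599
```

Emit:
{"fn": "carry_out", "kwargs": {"plan": [[[0, -2, 0, 0, 0, 0], [0, -4, 0, 0, 0, 0], [0, -4, 0, 0, 0, 0], [0, -4, -2, 0, 0, 0], [0, -4, -3, 0, 0, 0], [0, 0, 0, 0, 0, 0]]]}}

```text
t: 20.45
tcp_pos: [0.5619, 0.0186, 0.2427]
tool_rot: [0.708, 0.003, -0.01, -0.706]
ft_force: [0.8, 0.1, -0.0]
grip_width: 0.06
```

```bash
python3 to.py .5605 .066 .056 1.588; python3 snap.py w15
```

```text
t 20.45 [0.5619 0.0186 0.2427] yaw 1.588660989633588 w 0.059979643487422976 F [ 0.7594  0.0506 -0.0214]
shift cm now-axes [ 0.1371 18.6639  4.7774] shift cm target-axes [-0.0598 18.6745  4.7375] rot [ 0.0021  0.0006 -0.0104]
[0.5619 0.0186 0.2427] 20.45
[[ 0.9998 -0.0103 -0.0179]
 [ 0.0178 -0.0023  0.9998]
 [-0.0104 -0.9999 -0.0021]]
```

View pics/w15.png

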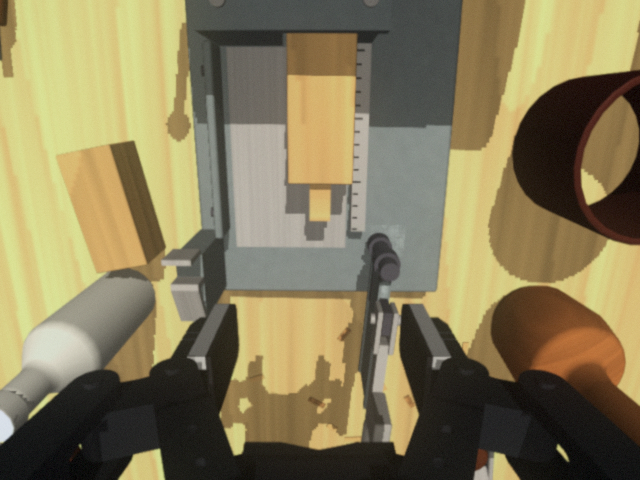

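Run:
```python
from h import *
P=np.load('pics/w15.npz')['P']
a=cv2.imread('pics/w15.png');cv2.imwrite('pics/w15a.png',cv2.resize(a[20:260,190:450],None,fx=2.5,fy=2.5,interpolation=2))
cv2.imwrite('pics/w15b.png',cv2.resize(a[220:450,340:450],None,fx=2.5,fy=2.5,interpolation=2))
for q,z in [((371,45),.044),((363,232),.044),((356,60),.078),((352,184),.078),((287,60),.078),((290,183),.078),((385,255),.11),((378,435),.154),((378,398),.154),((376,440),.118)]: print(q,onz('wrist',q,z,P))
```

```text
(371, 45) [0.596  0.1421 0.044 ]
(363, 232) [ 0.5968 -0.0043  0.044 ]
(356, 60) [0.5827 0.1275 0.078 ]
(352, 184) [0.5833 0.0421 0.078 ]
(287, 60) [0.5356 0.1267 0.078 ]
(290, 183) [0.5376 0.042  0.078 ]
(385, 255) [ 0.606  -0.0017  0.11  ]
(378, 435) [ 0.6029 -0.1169  0.154 ]
(378, 398) [ 0.601  -0.0864  0.154 ]
(376, 440) [ 0.6082 -0.1547  0.118 ]
```

View pics/w15a.png

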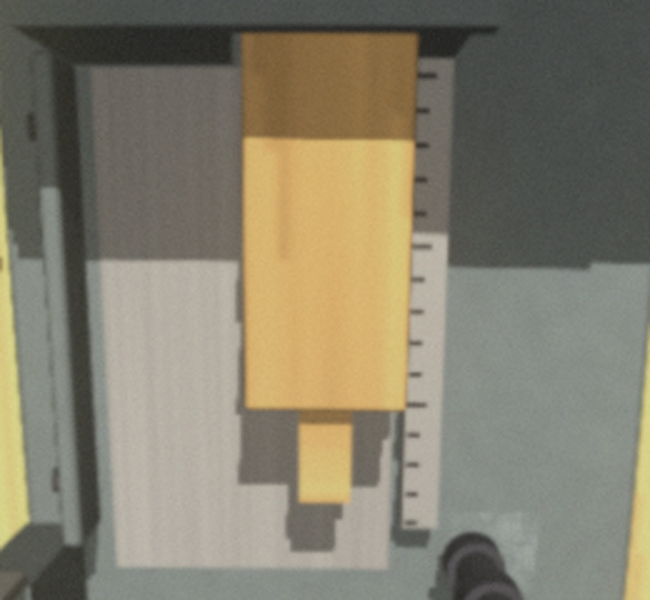

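View pics/w15b.png

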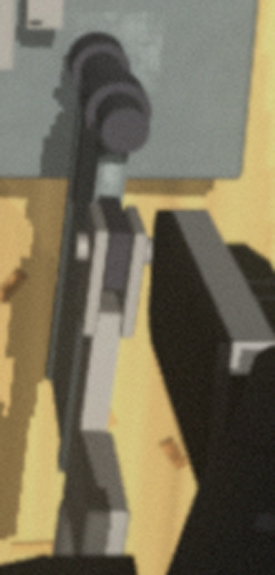

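```bash
python3 to.py .6065 -.122 .21 1.523
```

```text
t 20.5 [0.5611 0.0198 0.2402] yaw 1.5888655020605427 w 0.05968016174863625 F [0.0979 0.2396 0.2733]
shift cm now-axes [  4.3221   2.9873 -14.2507] shift cm target-axes [  5.2109   3.025  -13.9421] rot [ 0.0018  0.0659 -0.0133]
```

Emit:
{"fn": "carry_out", "kwargs": {"plan": [[[1.1, 0, -3.4, 0, 0.066, -0.013], [1.3, 0, -3.5, 0, 0, 0], [1.3, 0.5, -3.5, 0, 0, 0], [1.3, 0.5, -3.5, 0, 0, 0], [0, 1, 0, 0, 0, 0], [0, 0, 0, 0, 0, 0], [0, 0, 0, 0, 0, 0]]]}}

```text
t: 21.2
tcp_pos: [0.6064, -0.1203, 0.2116]
tool_rot: [-0.706, 0.019, -0.014, 0.708]
ft_force: [-0.9, 0.7, 0.6]
grip_width: 0.0599
```

```bash
python3 to.py .6065 -.122 .122 1.523; python3 snap.py w16
```

```text
t 21.2 [ 0.6064 -0.1203  0.2116] yaw 1.52412464612708 w 0.05990349287477245 F [-0.8688  0.6565  0.5793]
shift cm now-axes [ 0.0919  8.9596 -0.1927] shift cm target-axes [ 0.0206  8.9605 -0.1696] rot [-0.0026  0.0011 -0.008 ]
[ 0.6064 -0.1203  0.2116] 21.2
[[ 0.9989 -0.0078  0.0467]
 [-0.0466  0.003   0.9989]
 [-0.008  -1.      0.0026]]
```

View pics/w16.png

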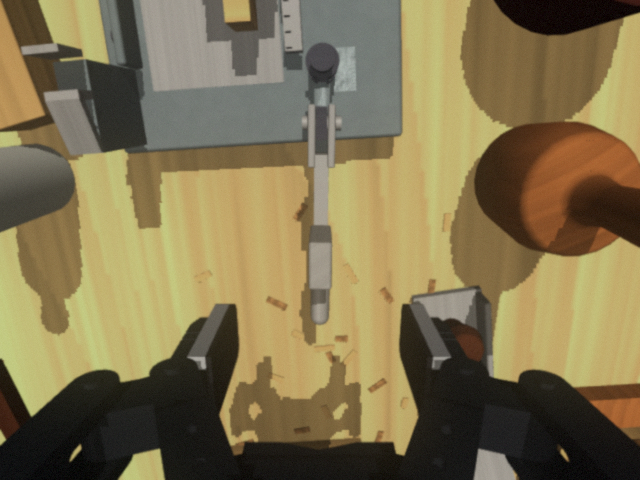

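Run:
```python
from h import *
P=np.load('pics/w16.npz')['P']
for q,z in [((310,240),.154),((331,240),.154),((310,290),.154),((331,288),.154),((320,228),.118)]: print(q,onz('wrist',q,z,P))
print(proj('wrist',[[.6065,-.122,.154],[.606,-.109,.154],[.606,-.135,.154]],P))
```

```text
(310, 240) [ 0.6012 -0.1069  0.154 ]
(331, 240) [ 0.6117 -0.1074  0.154 ]
(310, 290) [ 0.5997 -0.1341  0.154 ]
(331, 288) [ 0.6107 -0.1334  0.154 ]
(320, 228) [ 0.6058 -0.1107  0.118 ]
[[321.9673 267.7887]
 [319.8244 243.6066]
 [322.115  291.1843]]
```

Emit:
{"fn": "carry_out", "kwargs": {"plan": [[[0, 3.5, 0, -0.003, 0, -0.008], [0, 3, 0, 0, 0, 0], [0, 0, 0, 0, 0, 0]]]}}

```text
t: 21.55
tcp_pos: [0.6066, -0.1163, 0.1469]
tool_rot: [0.707, -0.014, 0.016, -0.707]
ft_force: [-0.7, 0.5, -0.0]
grip_width: 0.0598
```

```bash
python3 to.py .606 -.1205 .122 1.523
```

```text
t 21.55 [ 0.6066 -0.1163  0.1469] yaw 1.5287647846633519 w 0.0597529904240689 F [-0.7044  0.5269 -0.0288]
shift cm now-axes [-0.0497  2.4917 -0.4259] shift cm target-axes [-0.0387  2.4918 -0.4269] rot [0.0003 0.0058 0.0034]
```

Emit:
{"fn": "carry_out", "kwargs": {"plan": [[[0, 1.2, -0.3, 0, 0, 0.003], [0, 1.2, -0.3, 0, 0, 0], [0, 0, 0, 0, 0, 0]]]}}

```text
t: 21.85
tcp_pos: [0.6076, -0.121, 0.1245]
tool_rot: [0.707, -0.013, 0.015, -0.707]
ft_force: [0.3, 0.0, -0.1]
grip_width: 0.0598
```

Emit:
{"fn": "carry_out", "kwargs": {"plan": [[[0, 0.1, 0, 0, 0, 0], [0, 0, 0, 0, 0, 0], [0, 0, 0, 0, 0, 0], [0, 0, 0, 0, 0, 0]]], "grip": -1}}

```text
t: 22.25
tcp_pos: [0.6085, -0.1214, 0.1255]
tool_rot: [0.707, -0.012, 0.016, -0.707]
ft_force: [-0.7, 0.0, -2.9]
grip_width: 0.011
```

```bash
python3 arc.py
```

```text
[ 0.6085 -0.1214  0.1255] rad 0.10339930360604822 gate by pos 1.5612135169469723 yaw by z-axis 1.5311057903726628 tilt 0.0009174530139995266 roll 0.005848985114179434 [-0.7292  0.031  -2.9021] [-0.1969  0.4454  0.0205  1.14    0.      1.4136]
```

Emit:
{"fn": "carry_out", "kwargs": {"plan": [[[0, -0.6, 0.12, -0.0875, 0, 0], [0, -0.6, 0.12, -0.0875, 0, 0], [0, -0.6, 0.12, -0.0875, 0, 0], [0, -0.6, 0.12, -0.0875, 0, 0]]]}}

```text
t: 22.65
tcp_pos: [0.6082, -0.112, 0.1487]
tool_rot: [0.82, -0.016, 0.015, -0.572]
ft_force: [0.9, 2.9, -7.0]
grip_width: 0.011
```

```bash
sed -i 's/.6095,-.018/.612,-.017/' arc.py; python3 arc.py
```

```text
[ 0.6082 -0.112   0.1487] rad 0.09506867359737232 gate by pos 1.5303159332032183 yaw by z-axis 1.5263298344059053 tilt 0.3521679856303894 roll 0.005859241555458111 [ 0.9211  2.9241 -7.0425] [-0.0101  0.4327  0.0114  1.1554 -0.3522  1.6051]
```

Emit:
{"fn": "carry_out", "kwargs": {"plan": [[[-1.12, 0, 0, 0, 0.11, 0.041], [-1.12, 0, 0, 0, 0.11, 0.041], [-1.12, 0, 0, 0, 0.11, 0.041], [-1.12, 0, 0, 0, 0.11, 0.041], [-1.12, 0, 0, 0, 0.11, 0.041]]]}}

```text
t: 23.15
tcp_pos: [0.5549, -0.093, 0.1487]
tool_rot: [0.778, -0.258, 0.184, -0.542]
ft_force: [2.0, 3.7, -4.3]
grip_width: 0.0111
```

```bash
python3 arc.py
```

```text
[ 0.5549 -0.093   0.1487] rad 0.09506999360106459 gate by pos 0.9262739734221156 yaw by z-axis 0.9244412054425257 tilt 0.35200697122506175 roll 0.006340690459641196 [ 1.9913  3.7399 -4.3427] [-0.0118  0.4908  0.1011  1.3899 -0.2855  2.2342]
```

Emit:
{"fn": "carry_out", "kwargs": {"plan": [[[-1.12, 0, 0, 0, 0.11, 0.041], [-1.12, 0, 0, 0, 0.11, 0.041], [-1.12, 0, 0, 0, 0.11, 0.041], [-1.12, 0, 0, 0, 0.11, 0.041], [-1.12, 0, 0, 0, 0.11, 0.041], [-1.12, 0, 0, 0, 0.11, 0.041]]]}}

```text
t: 23.75
tcp_pos: [0.5178, -0.0349, 0.1483]
tool_rot: [0.631, -0.52, 0.365, -0.445]
ft_force: [3.0, 2.0, -4.2]
grip_width: 0.0108
```

```bash
python3 arc.py
```

```text
[ 0.5178 -0.0349  0.1483] rad 0.09592984603057597 gate by pos 0.18820814339057576 yaw by z-axis 0.19431897860049333 tilt 0.34466716463242086 roll -0.001813149323958041 [ 3.0139  1.9571 -4.2143] [-0.025   0.5271  0.1523  1.5334 -0.0717  2.9348]
```

Emit:
{"fn": "carry_out", "kwargs": {"plan": [[[-0.8, 0, 0, 0, 0.08, 0.029], [-0.7, 0, 0, 0, 0.06, 0.022], [-0.3, 0, 0, 0, 0, 0]]]}}

```text
t: 24.05
tcp_pos: [0.516, -0.0173, 0.1483]
tool_rot: [0.588, -0.568, 0.4, -0.414]
ft_force: [-0.2, -11.9, -1.1]
grip_width: 0.0113
```

```bash
python3 arc.py
```

```text
[ 0.516  -0.0173  0.1483] rad 0.09597014835032291 gate by pos 0.0033726147448119967 yaw by z-axis 0.03432732015125519 tilt 0.3440798348309205 roll 0.00023802686682905527 [ -0.1529 -11.8817  -1.1499] [-0.0221  0.5283  0.1539  1.54   -0.0193  3.0885]
```

Emit:
{"fn": "carry_out", "kwargs": {"plan": [[[-0.1, 0.6, -0.12, 0.0875, 0.005, 0], [-0.1, 0.6, -0.12, 0.0875, 0, 0], [-0.1, 0.6, -0.12, 0.0875, 0, 0], [-0.1, 0.55, -0.12, 0.08, 0, 0]]]}}

```text
t: 24.45
tcp_pos: [0.5073, -0.0176, 0.1256]
tool_rot: [0.509, -0.488, 0.496, -0.507]
ft_force: [7.0, -5.7, -12.1]
grip_width: 0.011
```

```bash
python3 arc.py; python3 snap.py w17
```

```text
[ 0.5073 -0.0176  0.1256] rad 0.1047213018249823 gate by pos 0.0054427005407969254 yaw by z-axis 0.031340575137684026 tilt -0.006170162732741623 roll 0.009924860424227744 [  7.0153  -5.6678 -12.1173] [-0.0289  0.2634 -0.2607  1.04   -0.0095  3.0814]
[ 0.5073 -0.0176  0.1256] 24.45
[[ 0.0313  0.0065  0.9995]
 [-0.9995 -0.0097  0.0313]
 [ 0.0099 -0.9999  0.0062]]
```

View pics/w17.png

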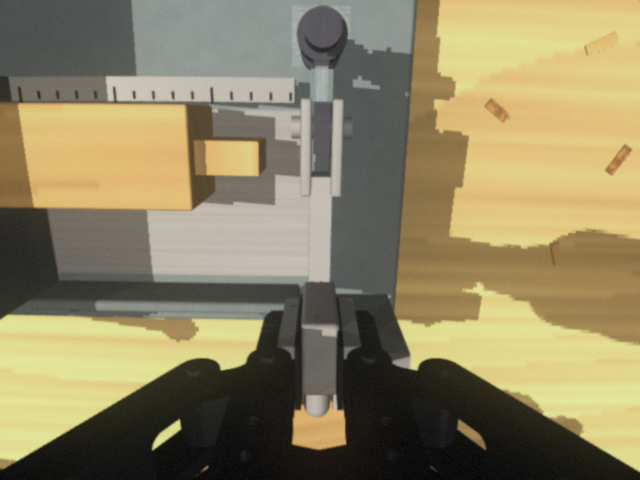

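Emit:
{"fn": "carry_out", "kwargs": {"plan": [[[0, 0, 0, 0, 0, 0], [0, 0, 0, 0, 0, 0], [0, 0, 0, 0, 0, 0]]], "grip": 0}}

```text
t: 24.8
tcp_pos: [0.5065, -0.0179, 0.1272]
tool_rot: [-0.507, 0.484, -0.498, 0.51]
ft_force: [-1.0, 0.6, 0.5]
grip_width: 0.0424
```

Emit:
{"fn": "carry_out", "kwargs": {"plan": [[[0, -3, 0, 0, 0, 0], [0, -4, 0, 0, 0, 0], [0, -4, 0, 0, 0, 0], [0, -4, 0, 0, 0, 0], [0, -3, -2, 0, 0, 0], [0, 0, -2, 0, 0, 0], [0, 0, 0, 0, 0, 0]]]}}

```text
t: 25.5
tcp_pos: [0.4645, -0.0165, 0.3131]
tool_rot: [0.51, -0.485, 0.495, -0.51]
ft_force: [-0.3, 0.7, -0.3]
grip_width: 0.0427
```

```bash
python3 snap.py w18
python3 - <<'E'
from h import *
cv2.imwrite("pics/sc18.png",cv2.resize(camera("side")[150:310,220:440,::-1],None,fx=3.5,fy=3.5,interpolation=2))
E
```

```text
[ 0.4645 -0.0165  0.3131] 25.5
[[ 0.0403  0.0097  0.9991]
 [-0.9991 -0.0107  0.0404]
 [ 0.011  -0.9999  0.0092]]
```

View pics/w18.png

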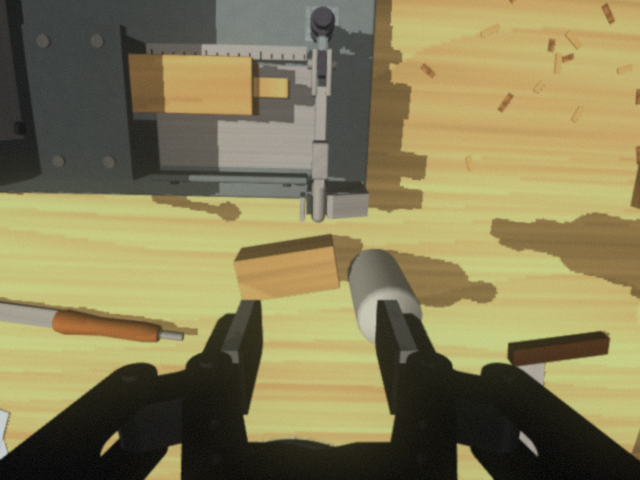

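View pics/sc18.png

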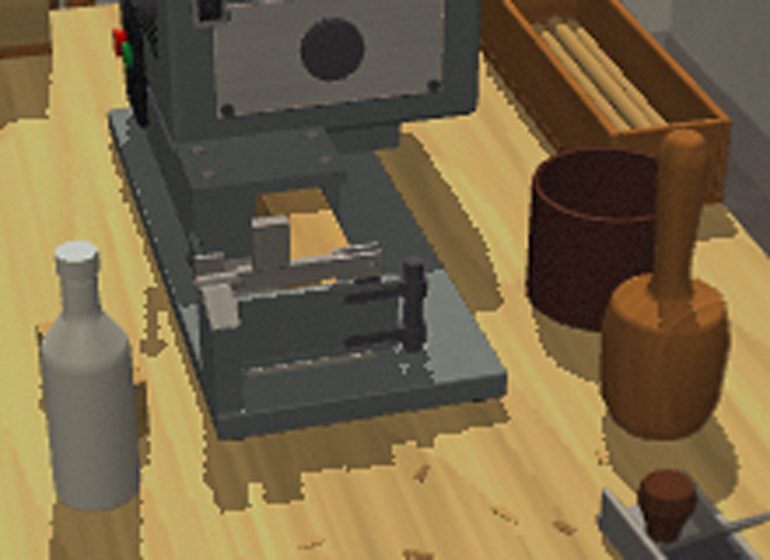

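Run:
```python
from h import *
b=camera("side")[:,:,::-1];a=cv2.imread("pics/side0.png")
for n,(x0,y0,x1,y1) in dict(tab=(290,208,306,230),nose=(272,220,290,240),bar=(305,216,332,232),keeper=(276,226,290,245)).items():
    t=a[y0:y1,x0:x1];m=cv2.matchTemplate(b[y0-6:y1+6,x0-6:x1+6],t,cv2.TM_CCOEFF_NORMED);print(n,cv2.minMaxLoc(m)[1],np.array(cv2.minMaxLoc(m)[3])-6)
P=np.load('pics/w18.npz')['P']
for q,z in [((304,60),.044),((150,44),.044),((130,55),.078),((252,57),.078),((252,114),.078),((130,112),.078),((321,165),.154),((320,210),.118)]: print(q,onz('wrist',q,z,P))
```

```text
tab 0.5994323492050171 [0 0]
nose 0.9940780401229858 [0 0]
bar 0.5272424221038818 [0 0]
keeper 0.9933242201805115 [0 0]
(304, 60) [ 0.5864 -0.0014  0.044 ]
(150, 44) [0.5954 0.1396 0.044 ]
(130, 55) [0.5816 0.1446 0.078 ]
(252, 57) [0.5831 0.0414 0.078 ]
(252, 114) [0.5367 0.0414 0.078 ]
(130, 112) [0.535 0.148 0.078]
(321, 165) [ 0.5035 -0.0188  0.154 ]
(320, 210) [ 0.4625 -0.0202  0.118 ]
```

Run:
```python
from h import *
print(robot.hand_in()); s=robot.state();print(s['t'],s['ft_force'])
```

```text
the job is handed in; nothing more can be done
None
the job is handed in; nothing more can be done
```

I loaded the rail and handed the job in at about 25.6 s of the 72 s allowed; the hand-in gives no verdict.

**What I did:**
- **Gate open:** I pinched the latch tab, lifted the bar about 0.35 rad and swung the gate to about 1.5 rad.
- **Rail in:** I laid the rail in the trough, nosed it into the tunnel, regripped it near the tenon and pressed it against the fence. I then fed it in at 2 mm per row until I felt the stop.
- **Gate shut:** I swung the gate back to its inner limit, lowered the latch and withdrew the arm clear.

**Last checks:**
- **Depth stop:** Feed force rose to about 19 N and the rail stopped about 50 mm inside the tunnel. A second push, about 11 N at the end, moved it no further. Readings came only at the end of each short move, so a brief higher peak can't be excluded. The work pin and any slip of the stop can't be seen, so both are judged from force and position only.
- **Rail position:** It was parallel to the fence to within about 0.015 rad and about 1.5 mm from it. The shoulder stayed where it was (y about 0.041 to 0.042 m) after the gate was shut.
- **Gate and latch:** In the side view the latch nose and keeper match the first picture with zero pixel shift. The tab and bar also showed zero shift, but matched weakly (0.53 to 0.60), probably because the rail is now behind them.
- **Other objects:** The last pictures show no visible change in those in view. I did not measure their positions or see the plain rail, plane and chisel fully.

**Departures:**
- The first tab grip was too shallow, so I regripped it.
- Laying the rail briefly pressed it onto the bed with about 42 N, through the fingers.

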